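# Set out the hydraulic block's parts for refitting

### The job

Set out the valve parts round the aluminium manifold block, all standing upright: the solenoid coil on the middle of the block's top and square with it, the coil nut centred on top of the coil, and the brass hose adapter on the bench midway between the block and the pump. Stand the pressure gauge, dial up, straight in front of the block's brass port with a gap of about 30 mm to the port, and the steel valve cartridge to the left of the gauge as the robot sees it, in a row with it along the block's port face and again about 30 mm clear.

Things in the scene. Friction and masses are not known exactly. Their poses are not given: they have to be found in the camera images.
- block: Aluminium manifold block, fixed, 110 (x) x 90 (y) x 50 mm high; origin at the centre of its underside. A brass gauge port, 20 mm diameter, sticks out 12 mm from the middle of its -x face, 26 mm up, towards the robot (yaw up to 0.15 rad). That face has four black screws. Flat top, dark bore in its centre. Block and pump may swap sides.
- pump: Gear pump, fixed: grey square body 90 x 90 x 55 mm, upright steel shaft on top (85 mm high over all). Origin at the centre of its underside. It stands beyond the block's +y or -y face, in line with it to about 10 mm, 285 to 315 mm centre to centre; the bench between them is free.
- gauge: Pressure gauge: round black case, 50 mm diameter, 36 mm high, white dial up. Stands upright; origin at the centre of its underside, z up. Loose, 0.12 kg. Place: on the bench on the block's port axis, about 30 mm between port end and case (centre about 122 mm from the block's centre).
- cartridge: Valve cartridge: standing steel cylinder, 30 mm diameter to 40 mm up, two black bands, then a darker 22 mm neck to 70 mm. Stands upright; origin at the centre of its underside, z up. Loose, 0.16 kg. Place: on the bench at the gauge's left (robot's left, block's +y), in a row parallel to the block's port face, about 30 mm gap (centres about 70 mm apart).
- coil: Solenoid coil: black box 44 (x) x 36 (y) x 46 mm high; on its +x side a grey plug 14 mm long with a 5 mm gland; steel ring round a dark hole on its flat top. Origin at the centre of the box's underside (plug not counted), z up. Grip across y. Loose, 0.22 kg. Place: middle of the block's top, sides parallel (plug along any of the four ways).
- nut: Coil nut: low knurled steel disc, 30 mm diameter, 18 mm high, dark hexagon socket on top. Stands upright; origin at the centre of its underside, z up. Loose, 0.06 kg. Place: flat on top of the coil, over the steel ring, once the coil is on the block.
- adapter: Hose adapter: standing brass fitting 48 mm high: foot 25 mm diameter to 18 mm up, collar 31 mm diameter from 18 to 32 mm, 18 mm diameter above. Stands upright; origin at the centre of its underside, z up. Loose, 0.13 kg. Place: on the bench midway between block and pump, on the line between their centres.
There are look-alikes about, which are no part of the job. What is shaped like the coil but pink is not meant. Several things have the shape of the cartridge; the one meant has the colours described above.

How it is judged:
At the end, for the whole second after the job is handed in: Gauge 15-45 mm before the port, 15 mm off its axis at most; cartridge left of it, centres 55-85 mm apart, 102-142 mm before block centre; coil on block within 12 mm, square to 0.2 rad; nut on coil within 10 mm; adapter 132-168 mm from block and pump, in line. All upright, at rest (x of gauge in the frame of block between -0.137 and -0.107 m and y of gauge in the frame of block between -0.015 and 0.015 m and x of cartridge in the frame of block between -0.142 and -0.102 m and horizontal distance between cartridge and gauge between 0.055 and 0.085 m and y of cartridge in the frame of block above 0.03 m and horizontal distance between coil and block below 0.012 m and z of coil in the frame of block between 0.046 and 0.054 m and (angle between the x axis of coil and the x axis of block, either way round below 0.2 rad or angle between the x axis of coil and the y axis of block, either way round below 0.2 rad) and horizontal distance between nut and coil below 0.01 m and z of nut in the frame of coil between 0.042 and 0.05 m and x of adapter in the frame of block between -0.02 and 0.02 m and horizontal distance between adapter and block between 0.132 and 0.168 m and horizontal distance between adapter and pump between 0.132 and 0.168 m and height (world z) of each of gauge, adapter, cartridge below 0.006 m and angle between each of gauge, coil, nut, adapter, cartridge's own z axis and vertical below 0.12 rad and linear speed of each of gauge, coil, nut, adapter, cartridge below 0.02 m/s and angular speed of each of gauge, coil, nut, adapter, cartridge below 0.2 rad/s); the robot touches nothing.
It also fails if it takes over 131 s, if anything falls off the work surface, if the arm or the gripper's body presses on something with over 40 N, if the wrist force passes 120 N, or if a joint passes its speed limit or range.

### The arm

A 6-joint arm with a two-finger parallel gripper is mounted at the origin on the work surface. World frame = base frame: x ahead of the robot, y to its left, z up, the work surface at z = 0. Lengths are in m, angles in rad, forces in N, time in s.
With the tool pointing down it reaches from about 0.25 to 0.725 m from the base axis. Payload 4 kg.
Tool frame: the origin (TCP) lies at the very end of the fingers, on their centre line; the grasp point (between the pads) lies 19 mm behind it; y points along the fingers, z is the direction in which the jaws open and shut, and the axes are right-handed (so a half turn about y gives the same grasp; the last joint's range is limited). The gripper opens to 85 mm and grips with 20 to 120 N. Pads are 22 mm wide; open, the fingers measure 114 mm over their backs; the gripper's body (76 mm by 85 mm) begins 54 mm behind the grasp point. The pads swing forward as they close: fully open they stand 13 mm farther back than shut.
Start: joints at [-1.269, 0.241, 0.005, 1.335, 0, 1.571], TCP at [0.149, -0.477, 0.231] pointing down, gripper open.
Joint ranges: [-2.72, 2.72], [-1.05, 1.87], [-1.09, 1.28], [-1.99, 2.15], [-1.42, 1.44], [-3.14, 3.14]. Speed limits (rad/s): [2.79, 2.79, 3.14, 3.14, 3.14, 3.14].

### API

Orientations are given as a unit quaternion [x, y, z, w].
In Python, from workcell import bot gives the robot as it stands. The module is installed in compiled form; this text tells all that it offers.
- The arm moves only by the tool move_arm, never from a script. Its argument "increments" is a list of rows, each an object with "grip": the closure, from 0 (fully open) to 1 (shut); "linear": the shift along the tool's x, y, z scaled (see below), a list of three; "twist": the turn about the tool's y scaled (see below). A call has exactly 5 rows; each row shifts and turns the pose as measured when the row begins, along the tool's axes as they then stand; what a row does not reach is not made up. The controller multiplies each number of a shift by 0.2 m and each number of a turn by 2 rad. A row lasts 1/10 s, in which the tool goes at most 50 mm and 8.59 degrees, less where a joint would pass 70% of its speed; a pose out of reach is approached as far as the arm can. A call with a number of a shift or a turn outside -1 to 1 is refused whole. A call with a gripper value outside its range is refused whole. The fingers move at their own pace and stop on an object; the grip force is fixed at half the most. Time passes only in rows, so rows that do not move let the fingers close, or fill a call up. It gives the time, the measured TCP pose, the force and the opening at its end, in the units of the state.
- bot.get_obs(): the state, without advancing time (a new reading comes with each control period).
- bot.camera(name): name is "scene" or "top" or "wrist"; returns (picture, depth): 400x640x3 uint8, blue, green, red; 400x640 float32, m along the optical axis (not along the pixel's ray), 0 where there is no reading.
- bot.camera_params(name): a dict with "camera_matrix" (3x3 intrinsics, pixels), "rvec" (rotation vector, rad) and "tvec" (3), from world to camera coordinates, as OpenCV has them; the wrist camera has in their place "T_tool_cam" (4x4, takes a point from camera to tool coordinates, whose origin is the TCP and whose axes are the tool frame's). Camera axes: x right, y down, z forward; pixel columns grow to the right and rows downward; lengths in m; the calibration is good to about 2 mm. A picture is of the moment at which its call begins: read the wrist's pose just before it. camera_params takes no time and is no camera call.
- bot.job_done(): hands the job in, once; it reports no verdict.
The state is a dict: "clock": time; "joint_pos": joint angles; "joint_vel": joint speeds; "tau": joint torques, N m; "eef_pos": TCP position; "tool_rot": TCP orientation; "ft_force": force on the tool from outside, world axes, zero at the start; "ft_torque": the same for the moment, N m; "grip_width": finger opening in m.
Only numpy, scipy, OpenCV 4.12 (cv2) and the standard library are available. Lean on these libraries where they do the work, as an engineer would, in place of code of your own. Each camera call takes 0.05 s, during which the arm holds its last target. There are 200 camera calls.

## Working session

There is one attempt and no reset: what is moved stays moved. The work goes in short steps, Python scripts to look and compute and a tool call to move; the robot and the scene stay as the last step left them, time stands still between calls to the robot, and variables do not carry over. Pictures are saved under pics/ and viewed, about 12 in all and at most 16, crops included, and the job is handed in when it is done.

Besides the shell and the picture viewer there is one more tool, called after ">>>" by a JSON object that holds its "name" and its "arguments", one argument or row to a line. move_arm: Moves the arm, as the interface text tells. Its arguments: {"type":"object","properties":{"increments":{"type":"array"}},"required":["increments"]}

```bash
mkdir -p pics; cat > h.py <<'E'
import numpy as np, cv2
from scipy.spatial.transform import Rotation as R
from workcell import bot
def cam(name):
    o=bot.get_obs(); img,d=bot.camera(name); p=bot.camera_params(name); K=np.array(p["camera_matrix"],float)
    if name=="wrist":
        T=np.eye(4);T[:3,:3]=R.from_quat(o["tool_rot"]).as_matrix();T[:3,3]=o["eef_pos"];T=T@np.array(p["T_tool_cam"])
    else:
        W=np.eye(4);W[:3,:3]=cv2.Rodrigues(np.array(p["rvec"],float))[0];W[:3,3]=np.array(p["tvec"],float).ravel();T=np.linalg.inv(W)
    return img,d,K,T
def ray(uv,K,T,z):
    uv=np.atleast_2d(np.array(uv,float)); r=np.c_[uv,np.ones(len(uv))]@np.linalg.inv(K).T@T[:3,:3].T
    return T[:3,3]+r*((z-T[2,3])/r[:,2])[:,None]
def cloud(d,K,T):
    v,u=np.indices(d.shape); r=np.stack([u,v,np.ones_like(u)],-1)@np.linalg.inv(K).T*d[...,None]
    return r@T[:3,:3].T+T[:3,3]
E
python3 - <<'E'
from h import *
o=bot.get_obs();print(o)
for n in("scene","top"):
    i,d,K,T=cam(n);cv2.imwrite(f"pics/{n}0.png",i);np.savez(f"{n}0.npz",i=i,d=d,K=K,T=T);print(n,K,T)
print(bot.camera_params("wrist"))
print(R.from_quat(o["tool_rot"]).as_matrix())
E
```

```text
{'clock': 0.0, 'joint_pos': array([-1.26899394e+00,  2.41416283e-01,  3.71575054e-03,  1.33519817e+00,
       -2.56303362e-05,  1.57077339e+00]), 'joint_vel': array([ 3.79971769e-04, -7.93478180e-05,  5.91147215e-04, -8.08103538e-04,
       -1.41252587e-03,  3.82629511e-04]), 'tau': array([ 3.51289000e-04, -3.72318721e+01,  2.52406955e+01,  1.71323150e-02,
        5.09917697e-05,  8.71852563e-06]), 'eef_pos': array([ 0.14842437, -0.47679631,  0.23040807]), 'tool_rot': array([-0.10642742,  0.69980311, -0.69833612,  0.10618604]), 'ft_force': array([-0.71642549,  0.84038821,  0.21608264]), 'ft_torque': array([-0.01685096,  0.03858656,  0.00213424]), 'grip_width': 0.08513255493492448}
scene [[435.47235196   0.         316.00924704]
 [  0.         435.47235196 194.76502587]
 [  0.           0.           1.        ]] [[ 0.85077591  0.35011494 -0.3919182   0.88984849]
 [ 0.52507767 -0.53542484  0.66152375 -0.71931587]
 [ 0.0217666  -0.76859597 -0.6393641   0.7243793 ]
 [ 0.          0.          0.          1.        ]]
top [[470.30871963   0.         316.30081598]
 [  0.         470.3087196
[... 246 characters left out ...]
     1.        ]]
{'camera_matrix': array([[326.71855503,   0.        , 319.5637894 ],
       [  0.        , 326.71855503, 200.2354972 ],
       [  0.        ,   0.        ,   1.        ]]), 'T_tool_cam': array([[ 6.60411509e-04,  9.65866677e-01,  2.59038851e-01,
        -6.64102867e-02],
       [-6.13408723e-04, -2.59038467e-01,  9.65866811e-01,
        -1.42890255e-01],
       [ 9.99999594e-01, -7.96766249e-04,  4.21399060e-04,
         1.70476623e-04],
       [ 0.00000000e+00,  0.00000000e+00,  0.00000000e+00,
         1.00000000e+00]])}
[[-9.54795461e-01 -6.49385811e-04  2.97262858e-01]
 [-2.97263566e-01  1.99973593e-03 -9.54793367e-01]
 [ 2.55820475e-05 -9.99997790e-01 -2.10237753e-03]]
```

View pics/top0.png

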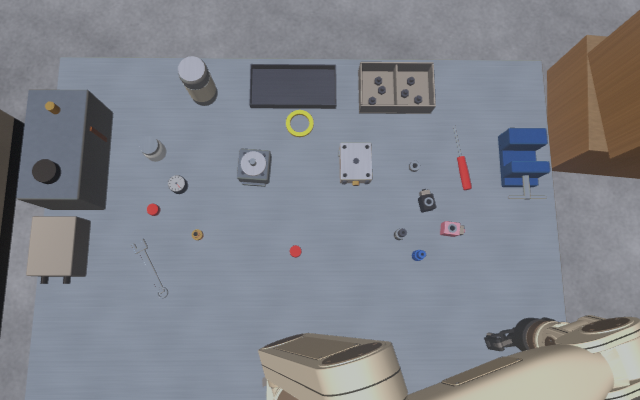

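View pics/scene0.png

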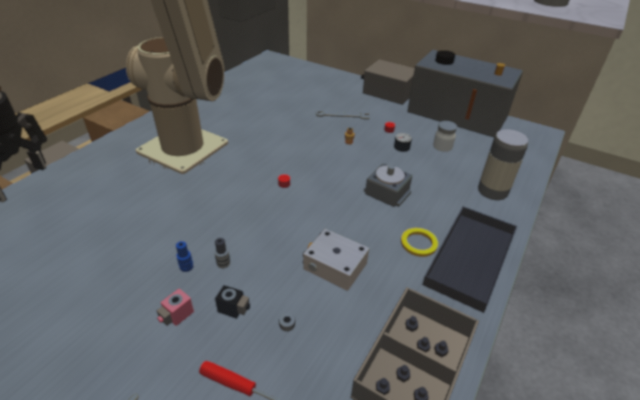

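Top view: block at (355,162), pump (254,165), gauge (177,184), adapter (197,235), nut (414,167). The black coil is at (427,201) and its pink look-alike at (452,229). Cartridge candidates are grey steel at (400,234) and blue at (419,255). The steel one fits the description; I'll confirm with a crop and measure.

```bash
python3 - <<'E'
from h import *
s=np.load("scene0.npz");a=cv2.resize(s["i"][225:335,140:310],None,fx=3,fy=3,interpolation=2)
t=np.load("top0.npz");b=cv2.resize(t["i"][140:270,335:475],None,fx=3,fy=3,interpolation=2)
c=np.zeros((max(a.shape[0],b.shape[0]),a.shape[1]+b.shape[1],3),np.uint8)[:, :];c[:a.shape[0],:a.shape[1]]=a;c[:b.shape[0],a.shape[1]:]=b
c=cv2.resize(c,None,fx=.85,fy=.85);cv2.imwrite("pics/c1.png",c)
P=cloud(t["d"],t["K"],t["T"])
for n,u,v,h,r in[("block",355,162,.05,22),("pump",254,165,.055,22),("gauge",177,184,.036,14),("adapter",197,235,.048,12),("nut",414,167,.018,10),("coil",427,201,.046,17),("cart",400,234,.07,13)]:
    w=P[v-r:v+r,u-r:u+r].reshape(-1,3);z=w[:,2]
    q=w[(z>h-.008)&(z<h+.008)]
    rc=cv2.minAreaRect((q[:,:2]*1000).astype(np.float32)) if len(q)>3 else None
    print(n,len(q),"zmax",z.max().round(3),q.mean(0).round(4),rc, "bench",np.median(z).round(4))
E
```

```text
block 1160 zmax 1.36 [ 0.6088 -0.1519  0.0516] ((605.6775512695312, -152.15090942382812), (118.51959228515625, 90.60108184814453), 0.07358695566654205) bench 0.0489
pump 560 zmax 1.36 [0.5937 0.14   0.0571] ((599.203369140625, 141.59173583984375), (90.84911346435547, 91.89698028564453), 85.6789779663086) bench 0.048
gauge 243 zmax 1.36 [0.5454 0.3617 0.038 ] ((546.1919555664062, 362.46893310546875), (48.72203063964844, 48.78154373168945), 1.3572372198104858) bench 0.0043
adapter 37 zmax 1.36 [0.3994 0.298  0.0493] ((399.3331604003906, 300.6288757324219), (14.060504913330078, 21.00400161743164), 8.423219680786133) bench 0.0023
nut 86 zmax 1.36 [ 0.605  -0.3284  0.0191] ((605.4131469726562, -328.9012756347656), (28.602386474609375, 30.13962745666504), 13.077759742736816) bench 0.0024
coil 232 zmax 1.36 [ 0.4963 -0.3562  0.0459] ((499.1506042480469, -356.5589599609375), (58.95697784423828, 37.707881927490234), 9.709524154663086) bench 0.0028
cart 52 zmax 1.36 [ 0.4011 -0.2763  0.0705] ((400.58154296875, -276.5553283691406), (20.426822662353516, 19.696453094482422), 89.2393798828125) bench 0.0021
```

View pics/c1.png

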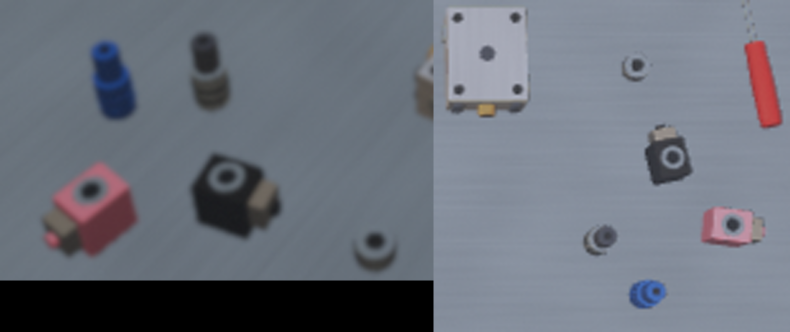

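The crop confirms the steel cartridge: grey body, dark bands and dark neck at (210,70), with the blue look-alike at (112,80). The coil is black at (235,195) and the look-alike pink at (95,200). Depth heights match the given sizes. Moving towards the coil.

>>> {"name": "move_arm", "arguments": {
  "increments": [
    {"grip":0,"linear":[-0.2,0,0],"twist":0},
    {"grip":0,"linear":[-0.2,0,0],"twist":0},
    {"grip":0,"linear":[-0.2,0,0],"twist":0},
    {"grip":0,"linear":[-0.2,0,0],"twist":0},
    {"grip":0,"linear":[-0.2,0,0],"twist":0.05}
  ]
}}

```text
clock: 0.6
eef_pos: [0.3398, -0.4175, 0.2278]
tool_rot: [-0.067, 0.706, -0.702, 0.064]
ft_force: [0.1, -0.6, -0.3]
grip_width: 0.0854
```

```bash
cat >> h.py <<'E'
def go(x=None,y=None,z=None,yaw=None):
    """print tool-frame shift units (total) from here to the target, and twist to bring jaw line to yaw (mod pi); shift is in axes after/before twist"""
    o=bot.get_obs();M=R.from_quat(o["tool_rot"]).as_matrix();p=o["eef_pos"]
    t=np.array([p[0] if x is None else x,p[1] if y is None else y,p[2] if z is None else z])
    cy=np.arctan2(M[1,2],M[0,2]);tw=0
    if yaw is not None: tw=-((yaw-cy+np.pi/2)%np.pi-np.pi/2)
    M2=M@R.from_rotvec([0,tw,0]).as_matrix()
    print("t%.2f"%o["clock"],"tcp",p.round(4),"jawyaw%.3f"%cy,"tilt",M[:,1].round(4),"w%.4f"%o["grip_width"],"F",o["ft_force"].round(1),"q",o["joint_pos"].round(2))
    print(" twist",(tw/2).round(4)," shift before twist",(M.T@(t-p)/.2).round(3)," after",(M2.T@(t-p)/.2).round(3))
E
python3 -c "
from h import *
go(.49,-.356,.2,np.pi/2+.2)"
```

```text
t0.60 tcp [ 0.3398 -0.4175  0.2278] jawyaw-1.384 tilt [-0.0046  0.0051 -1.    ] w0.0854 F [ 0.1 -0.6 -0.3] q [-0.89  0.32  0.11  1.36 -0.    2.07]
 twist -0.0068  shift before twist [-0.795  0.137 -0.162]  after [-0.797  0.137 -0.151]
```

>>> {"name": "move_arm", "arguments": {
  "increments": [
    {"grip":0,"linear":[-0.2,0.034,-0.04],"twist":0},
    {"grip":0,"linear":[-0.2,0.034,-0.04],"twist":0},
    {"grip":0,"linear":[-0.2,0.034,-0.04],"twist":0},
    {"grip":0,"linear":[-0.2,0.034,-0.04],"twist":0},
    {"grip":0,"linear":[0,0,0],"twist":0}
  ]
}}

```text
clock: 1.1
eef_pos: [0.5003, -0.3504, 0.1956]
tool_rot: [-0.069, 0.707, -0.701, 0.065]
ft_force: [-1.2, 0.4, -0.5]
grip_width: 0.0855
```

```bash
python3 - <<'E'
from h import *
i,d,K,T=cam("wrist");cv2.imwrite("pics/w1.png",i);np.savez("w1.npz",i=i,d=d,K=K,T=T)
go(.49,-.356,.2)
P=cloud(d,K,T)
def rep(n,x,y,h,r,dz=.005):
    m=(np.hypot(P[...,0]-x,P[...,1]-y)<r)&(abs(P[...,2]-h)<dz)&(d>0)
    q=P[m]; print(n,len(q),q.mean(0).round(4) if len(q) else '', cv2.minAreaRect((q[:,:2]*1000).astype(np.float32)) if len(q)>3 else '')
rep("coil",.49,-.356,.046,.05);rep("block",.605,-.152,.05,.08);rep("nut",.605,-.329,.018,.025);rep("cart",.4,-.277,.07,.02)
E
```

```text
t1.15 tcp [ 0.4984 -0.3513  0.196 ] jawyaw-1.382 tilt [-0.0085  0.0072 -0.9999] w0.0855 F [0.9 0.  0.3] q [-0.61  0.49  0.27  1.37  0.    2.34]Traceback (most recent call last):
  File "<stdin>", line 3, in <module>
  File "h.py", line 25, in go
    print(" twist",(tw/2).round(4)," shift before twist",(M.T@(t-p)/.2).round(3)," after",(M2.T@(t-p)/.2).round(3))
                   ^^^^^^^^^^^^
AttributeError: 'float' object has no attribute 'round'
```

View pics/w1.png

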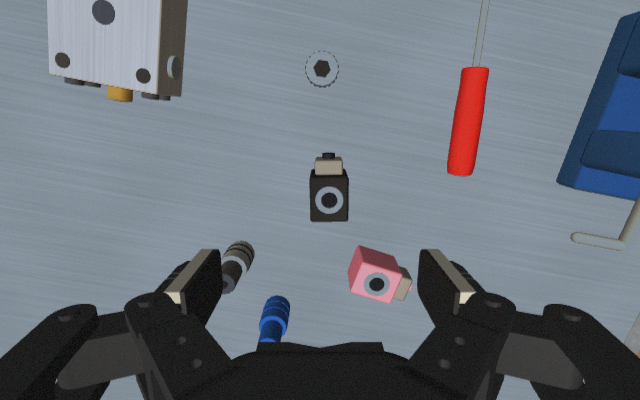

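Wrist view: the coil is at (329,197), square with the jaws, with its plug up. The nut is at (322,68), the cartridge at (235,265), and the block's port at (120,95).

```bash
sed -i 's/(tw\/2).round(4)/round(float(tw)\/2,4)/' h.py; cat >> h.py <<'E'
def rep(n,P,d,x,y,h,r,dz=.005):
    m=(np.hypot(P[...,0]-x,P[...,1]-y)<r)&(abs(P[...,2]-h)<dz)&(d>0)
    q=P[m]; print(n,len(q),q.mean(0).round(4) if len(q) else '', cv2.minAreaRect((q[:,:2]*1000).astype(np.float32)) if len(q)>3 else '')
def blk(i,K,T,lo,z):
    """bright blob rect -> world corners"""
    pass
E
python3 - <<'E'
from h import *
s=np.load("w1.npz");i,d,K,T=[s[k] for k in("i","d","K","T")]
P=cloud(d,K,T)
rep("coil",P,d,.49,-.356,.046,.05);rep("block",P,d,.605,-.152,.05,.08);rep("nut",P,d,.605,-.329,.018,.025);rep("cart",P,d,.4,-.277,.07,.02)
print("box top by ray",ray([[311,170],[347,170],[349,221],[310,221],[329,200]],K,T,.046).round(4), "nut",ray([[322,67]],K,T,.018),"bore",ray([[104,12]],K,T,.05),"screws",ray([[63,60],[143,76]],K,T,.05),"cart",ray([[232,277]],K,T,.07))
E
```

```text
coil 1821 [ 0.4918 -0.3594  0.0461] ((496.0656433105469, -358.58770751953125), (56.156219482421875, 36.0280876159668), 11.988085746765137)
block 9701 [ 0.5863 -0.1575  0.0502] ((587.3153076171875, -154.09632873535156), (77.03717041015625, 91.79507446289062), 0.08326692879199982)
nut 917 [ 0.6027 -0.3311  0.0183] ((602.9171752929688, -331.0948181152344), (30.198476791381836, 30.441112518310547), 9.907143592834473)
cart 256 [ 0.401  -0.2828  0.0697] ((399.2258605957031, -283.2589111328125), (22.103200912475586, 12.350682258605957), 7.602996349334717)
box top by ray [[ 0.5138 -0.3387  0.046 ]
 [ 0.52   -0.3706  0.046 ]
 [ 0.4728 -0.3827  0.046 ]
 [ 0.4658 -0.3466  0.046 ]
 [ 0.4894 -0.3602  0.046 ]] nut [[ 0.60427457 -0.33129565  0.018     ]] bore [[ 0.60809646 -0.1543914   0.05      ]] screws [[ 0.56588727 -0.12162692  0.05      ]
 [ 0.56579774 -0.18717565  0.05      ]] cart [[ 0.40749357 -0.28588555  0.07      ]]
```

```bash
python3 -c "
from h import *
go(.4902,-.3598,.015,np.pi/2+.209)"
```

```text
t1.15 tcp [ 0.4984 -0.3513  0.196 ] jawyaw-1.382 tilt [-0.0085  0.0072 -0.9999] w0.0855 F [0.9 0.  0.3] q [-0.61  0.49  0.27  1.37  0.    2.34]
 twist -0.0103  shift before twist [0.042 0.905 0.042]  after [0.043 0.905 0.041]
```

>>> {"name": "move_arm", "arguments": {
  "increments": [
    {"grip":0,"linear":[0.04,0.1,0.04],"twist":-0.01},
    {"grip":0,"linear":[0,0.15,0],"twist":0},
    {"grip":0,"linear":[0,0.15,0],"twist":0},
    {"grip":0,"linear":[0,0.15,0],"twist":0},
    {"grip":0,"linear":[0,0,0],"twist":0}
  ]
}}

```text
clock: 1.65
eef_pos: [0.4869, -0.3627, 0.0839]
tool_rot: [-0.076, 0.706, -0.701, 0.069]
ft_force: [-1.1, 0.5, -0.8]
grip_width: 0.0853
```

```bash
python3 -c "
from h import *
go(.4902,-.3598,.015,np.pi/2+.209)"
```

```text
t1.65 tcp [ 0.4869 -0.3627  0.0839] jawyaw-1.365 tilt [-0.0098  0.0053 -0.9999] w0.0853 F [-1.1  0.5 -0.8] q [-0.64  0.55  0.08  1.11 -0.    2.3 ]
 twist -0.0016  shift before twist [-0.022  0.345 -0.008]  after [-0.022  0.345 -0.008]
```

>>> {"name": "move_arm", "arguments": {
  "increments": [
    {"grip":0,"linear":[-0.02,0.12,-0.01],"twist":0},
    {"grip":0,"linear":[0,0.12,0],"twist":0},
    {"grip":0,"linear":[0,0.11,0],"twist":0},
    {"grip":1,"linear":[0,0,0],"twist":0},
    {"grip":1,"linear":[0,0,0],"twist":0}
  ]
}}

```text
clock: 2.15
eef_pos: [0.4891, -0.3652, 0.0202]
tool_rot: [-0.072, 0.704, -0.703, 0.069]
ft_force: [0.2, 0.6, 1.4]
grip_width: 0.059
```

>>> {"name": "move_arm", "arguments": {
  "increments": [
    {"grip":1,"linear":[0,0,0],"twist":0},
    {"grip":1,"linear":[0,0,0],"twist":0},
    {"grip":1,"linear":[0,0,0],"twist":0},
    {"grip":1,"linear":[0,0,0],"twist":0},
    {"grip":1,"linear":[0,0,0],"twist":0}
  ]
}}

```text
clock: 2.65
eef_pos: [0.491, -0.3674, 0.0262]
tool_rot: [0.07, -0.702, 0.705, -0.071]
ft_force: [0.5, 0.5, -1.6]
grip_width: 0.0349
```

```bash
python3 -c "
from h import *
go(.606,-.154,.12,np.pi/2)"
```

```text
t2.65 tcp [ 0.491  -0.3674  0.0262] jawyaw-1.372 tilt [ 0.0017 -0.0046 -1.    ] w0.0349 F [ 0.5  0.5 -1.6] q [-0.64  0.61  0.01  0.97 -0.    2.3 ]
 twist 0.0994  shift before twist [-0.775 -0.473 -0.93 ]  after [-0.576 -0.473 -1.065]
```

>>> {"name": "move_arm", "arguments": {
  "increments": [
    {"grip":1,"linear":[0,-0.1,0],"twist":0},
    {"grip":1,"linear":[0,-0.15,0],"twist":0.05},
    {"grip":1,"linear":[0,-0.15,0],"twist":0.05},
    {"grip":1,"linear":[0,-0.1,0],"twist":0},
    {"grip":1,"linear":[-0.05,0,-0.1],"twist":0}
  ]
}}

```text
clock: 3.15
eef_pos: [0.4986, -0.3475, 0.1269]
tool_rot: [-0.003, -0.706, 0.708, 0.006]
ft_force: [1.2, -0.7, -2.4]
grip_width: 0.0348
```

```bash
python3 -c "
from h import *
go(.606,-.154,.13,np.pi/2)
i,d,K,T=cam('wrist');cv2.imwrite('pics/w2.png',i)"
```

```text
t3.15 tcp [ 0.4986 -0.3475  0.1269] jawyaw-1.584 tilt [-0.0041 -0.002  -1.    ] w0.0348 F [ 1.2 -0.7 -2.4] q [-0.61  0.51  0.13  1.19 -0.    2.55]
 twist -0.0065  shift before twist [-0.524 -0.02  -0.974]  after [-0.537 -0.02  -0.968]
```

View pics/w2.png

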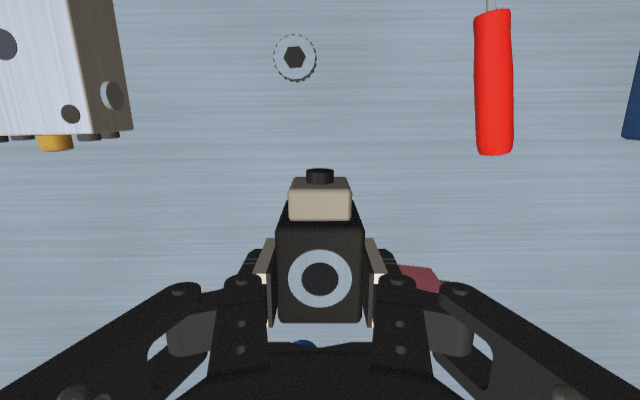

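Wrist view: the coil is held level and square between the pads, ring at (320,279), plug forward.

>>> {"name": "move_arm", "arguments": {
  "increments": [
    {"grip":1,"linear":[-0.13,-0.01,-0.21],"twist":-0.006},
    {"grip":1,"linear":[-0.13,-0.01,-0.21],"twist":0},
    {"grip":1,"linear":[-0.13,0,-0.21],"twist":0},
    {"grip":1,"linear":[-0.13,0,-0.21],"twist":0},
    {"grip":1,"linear":[0,0,-0.12],"twist":0}
  ]
}}

```text
clock: 3.7
eef_pos: [0.6057, -0.1503, 0.1283]
tool_rot: [-0.0, 0.708, -0.706, -0.003]
ft_force: [-0.4, -0.5, -1.9]
grip_width: 0.0348
```

```bash
python3 - <<'E'
from h import *
i,d,K,T=cam('wrist');np.savez("w3.npz",i=i,d=d,K=K,T=T);cv2.imwrite('pics/w3.png',i)
go(.606,-.154,.076,np.pi/2)
p=bot.get_obs()["eef_pos"]
# ring centre relative to tcp
P=cloud(d,K,T)
rep("coiltop rel",P-p,d,0,0,.02,.045,.008)
rep("block",P,d,.605,-.152,.05,.085,.004)
E
```

```text
t3.75 tcp [ 0.6041 -0.1468  0.1281] jawyaw-1.571 tilt [-0.0064  0.005  -1.    ] w0.0351 F [-1.2  3.3 -1.9] q [-0.24  0.54  0.19  1.22  0.    2.9 ]
 twist -0.0002  shift before twist [-0.011  0.26   0.037]  after [-0.011  0.26   0.037]
coiltop rel 12101 [ 0.0111 -0.0034  0.0218] ((8.453089714050293, -2.499805450439453), (62.858436584472656, 54.841835021972656), 32.75992202758789)
block 9854 [ 0.6338 -0.1559  0.0503] ((619.0162353515625, -153.8263397216797), (87.74649047851562, 90.51480102539062), 0.183985635638237)
```

View pics/w3.png

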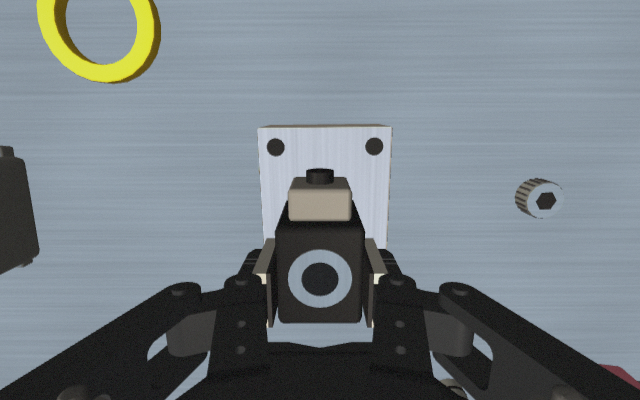

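Wrist view: the block's far edge is at row 126, with screws at (275,147) and (374,146). The coil is over it and square, ring at (320,279).

```bash
python3 - <<'E'
from h import *
s=np.load("w3.npz");i,d,K,T=[s[k] for k in("i","d","K","T")]
p=bot.get_obs()["eef_pos"]
print("ring rel tcp",(ray([[320,279]],K,T,p[2]+.020)-p).round(4),"depth ring",(cloud(d,K,T)[250:254,310:330].mean((0,1))-p).round(4))
print(ray([[275,147],[374,146],[258,128],[391,127]],K,T,.05).round(4))
E
```

```text
ring rel tcp [[ 0.0011 -0.0036  0.02  ]] depth ring [ 0.0151 -0.0035  0.0237]
[[ 0.6497 -0.1203  0.05  ]
 [ 0.65   -0.1868  0.05  ]
 [ 0.6622 -0.1096  0.05  ]
 [ 0.6624 -0.1975  0.05  ]]
```

>>> {"name": "move_arm", "arguments": {
  "increments": [
    {"grip":1,"linear":[-0.014,0.06,0.035],"twist":0},
    {"grip":1,"linear":[0,0.07,0],"twist":0},
    {"grip":1,"linear":[0,0.07,0],"twist":0},
    {"grip":1,"linear":[0,0.03,0],"twist":0},
    {"grip":1,"linear":[0,0,0],"twist":0}
  ]
}}

```text
clock: 4.25
eef_pos: [0.6052, -0.1534, 0.0764]
tool_rot: [-0.005, 0.709, -0.705, -0.003]
ft_force: [0.0, -0.4, -2.2]
grip_width: 0.0346
```

```bash
python3 -c "
from h import *
go(.607,-.1538,.074,np.pi/2)"
```

```text
t4.25 tcp [ 0.6052 -0.1534  0.0764] jawyaw-1.568 tilt [-0.0112  0.0051 -0.9999] w0.0346 F [ 0.  -0.4 -2.2] q [-0.25  0.59  0.13  1.12  0.    2.89]
 twist 0.0014  shift before twist [-0.009  0.012  0.002]  after [-0.009  0.012  0.002]
```

>>> {"name": "move_arm", "arguments": {
  "increments": [
    {"grip":1,"linear":[-0.008,0.012,0],"twist":0},
    {"grip":1,"linear":[0,0.006,0],"twist":0},
    {"grip":1,"linear":[0,0.006,0],"twist":0},
    {"grip":1,"linear":[0,0,0],"twist":0},
    {"grip":1,"linear":[0,0,0],"twist":0}
  ]
}}

```text
clock: 4.75
eef_pos: [0.6077, -0.1551, 0.0741]
tool_rot: [-0.003, 0.709, -0.705, -0.002]
ft_force: [0.0, -0.3, -2.9]
grip_width: 0.035
```

```bash
python3 -c "
from h import *
go(.607,-.1538,.074,np.pi/2)"
```

```text
t4.75 tcp [ 0.6077 -0.1551  0.0741] jawyaw-1.570 tilt [-0.0077  0.0047 -1.    ] w0.0350 F [ 0.  -0.3 -2.9] q [-0.25  0.6   0.13  1.11  0.    2.89]
 twist 0.0004  shift before twist [ 0.004  0.001 -0.007]  after [ 0.004  0.001 -0.007]
```

>>> {"name": "move_arm", "arguments": {
  "increments": [
    {"grip":1,"linear":[0,0.008,-0.004],"twist":0},
    {"grip":1,"linear":[0,0.008,0],"twist":0},
    {"grip":1,"linear":[0,0.008,0],"twist":0},
    {"grip":1,"linear":[0,0,0],"twist":0},
    {"grip":1,"linear":[0,0,0],"twist":0}
  ]
}}

```text
clock: 5.25
eef_pos: [0.6085, -0.155, 0.0736]
tool_rot: [-0.002, 0.708, -0.706, -0.001]
ft_force: [0.8, -0.0, -2.8]
grip_width: 0.0351
```

```bash
python3 -c "
from h import *
go(.607,-.1538,.074,np.pi/2)"
```

```text
t5.25 tcp [ 0.6085 -0.155   0.0736] jawyaw-1.570 tilt [-0.0038  0.002  -1.    ] w0.0351 F [ 0.8 -0.  -2.8] q [-0.25  0.6   0.13  1.1   0.    2.89]
 twist 0.0002  shift before twist [ 0.007 -0.002 -0.006]  after [ 0.007 -0.002 -0.006]
```

>>> {"name": "move_arm", "arguments": {
  "increments": [
    {"grip":1,"linear":[0.004,0.015,-0.003],"twist":0},
    {"grip":1,"linear":[0,0.015,0],"twist":0},
    {"grip":1,"linear":[0,0.012,0],"twist":0},
    {"grip":1,"linear":[0,0.01,0],"twist":0},
    {"grip":1,"linear":[0,0.008,0],"twist":0}
  ]
}}

```text
clock: 5.75
eef_pos: [0.6087, -0.1549, 0.0733]
tool_rot: [-0.001, -0.707, 0.708, -0.001]
ft_force: [-3.2, 1.0, 6.8]
grip_width: 0.0347
```

```bash
python3 -c "
from h import *
go(.607,-.1538,.074,np.pi/2)"
```

```text
t5.75 tcp [ 0.6087 -0.1549  0.0733] jawyaw-1.570 tilt [ 0.0036 -0.0014 -1.    ] w0.0347 F [-3.2  1.   6.8] q [-0.25  0.59  0.12  1.09 -0.    2.89]
 twist 0.0002  shift before twist [ 0.008 -0.004 -0.006]  after [ 0.008 -0.004 -0.006]
```

Contact is felt (+6.8 N against −2.8 N before). Release and rise.

>>> {"name": "move_arm", "arguments": {
  "increments": [
    {"grip":0,"linear":[0,0,0],"twist":0},
    {"grip":0,"linear":[0,0,0],"twist":0},
    {"grip":0,"linear":[0,0,0],"twist":0},
    {"grip":0,"linear":[0,-0.01,0],"twist":0},
    {"grip":0,"linear":[0,-0.1,0],"twist":0}
  ]
}}

```text
clock: 6.25
eef_pos: [0.6074, -0.1546, 0.0923]
tool_rot: [0.0, -0.707, 0.707, 0.0]
ft_force: [-0.8, 0.4, -0.4]
grip_width: 0.0856
```

>>> {"name": "move_arm", "arguments": {
  "increments": [
    {"grip":0,"linear":[0,-0.15,0],"twist":0},
    {"grip":0,"linear":[0,-0.2,0],"twist":0},
    {"grip":0,"linear":[0.1,-0.1,0.1],"twist":0},
    {"grip":0,"linear":[0.1,0,0.2],"twist":0},
    {"grip":0,"linear":[0,0,0.2],"twist":0}
  ]
}}

```text
clock: 6.75
eef_pos: [0.5693, -0.252, 0.1876]
tool_rot: [0.003, -0.707, 0.707, -0.004]
ft_force: [0.5, 0.6, -0.8]
grip_width: 0.0851
```

```bash
python3 - <<'E'
from h import *
go(.6,-.331,.1,np.pi/2)
i,d,K,T=cam('wrist');np.savez("w4.npz",i=i,d=d,K=K,T=T);cv2.imwrite('pics/w4.png',i)
P=cloud(d,K,T)
rep("coil",P,d,.607,-.154,.096,.05);rep("nut",P,d,.604,-.331,.018,.022)
rep("block",P,d,.605,-.154,.05,.09,.004)
E
```

```text
t6.75 tcp [ 0.5693 -0.252   0.1876] jawyaw-1.560 tilt [ 1.7e-03 -5.0e-04 -1.0e+00] w0.0851 F [ 0.5  0.6 -0.8] q [-0.42  0.5   0.28  1.34  0.    2.71]
 twist 0.0055  shift before twist [-0.148  0.438  0.397]  after [-0.153  0.438  0.395]
coil 3255 [ 0.6117 -0.1562  0.096 ] ((616.9124145507812, -155.40805053710938), (57.29576873779297, 36.26663589477539), 0.10511466860771179)
nut 812 [ 0.6034 -0.3302  0.0183] ((603.1695556640625, -330.48779296875), (30.345956802368164, 30.134363174438477), 2.2716147899627686)
block 8788 [ 0.6089 -0.1607  0.0503] ((607.9280395507812, -153.8858184814453), (109.98140716552734, 90.55235290527344), 0.33561381697654724)
```

View pics/w4.png

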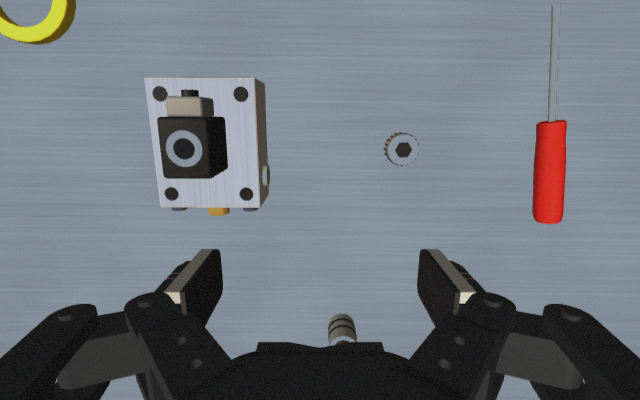

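Wrist view: the coil stands square on the block, ring at (184,149). It measures (0.610,−0.155) against the block centre (0.608,−0.154). The nut is at (402,149).

>>> {"name": "move_arm", "arguments": {
  "increments": [
    {"grip":0,"linear":[-0.04,0.04,0.1],"twist":0.005},
    {"grip":0,"linear":[-0.05,0.1,0.1],"twist":0},
    {"grip":0,"linear":[-0.04,0.15,0.1],"twist":0},
    {"grip":0,"linear":[-0.04,0.15,0.1],"twist":0},
    {"grip":0,"linear":[0,0.15,0],"twist":0}
  ]
}}

```text
clock: 7.3
eef_pos: [0.6103, -0.3492, 0.0746]
tool_rot: [-0.011, -0.702, 0.712, -0.003]
ft_force: [0.3, -0.8, -0.2]
grip_width: 0.0854
```

```bash
python3 -c "
from h import *
go(.6032,-.3305,.004,np.pi/2)"
```

```text
t7.30 tcp [ 0.6103 -0.3492  0.0746] jawyaw-1.582 tilt [ 0.0196 -0.0142 -0.9997] w0.0854 F [ 0.3 -0.8 -0.2] q [-0.52  0.72  0.35  1.18 -0.    2.63]
 twist -0.0057  shift before twist [ 0.043  0.351 -0.098]  after [ 0.042  0.351 -0.098]
```

>>> {"name": "move_arm", "arguments": {
  "increments": [
    {"grip":0,"linear":[0.02,0.05,-0.05],"twist":0},
    {"grip":0,"linear":[0.02,0.1,-0.05],"twist":0},
    {"grip":0,"linear":[0,0.08,0],"twist":0},
    {"grip":0,"linear":[0,0.04,0],"twist":0},
    {"grip":0,"linear":[0,0,0],"twist":0}
  ]
}}

```text
clock: 7.8
eef_pos: [0.5992, -0.3281, 0.0084]
tool_rot: [-0.008, -0.704, 0.71, 0.002]
ft_force: [-0.3, 0.3, -0.2]
grip_width: 0.0851
```

```bash
python3 -c "
from h import *
go(.6032,-.3305,.004,np.pi/2)"
```

```text
t7.80 tcp [ 0.5992 -0.3281  0.0084] jawyaw-1.585 tilt [ 0.0078 -0.0076 -0.9999] w0.0851 F [-0.3  0.3 -0.2] q [-0.5   0.75  0.23  1.04 -0.    2.66]
 twist -0.0071  shift before twist [-0.02   0.022  0.012]  after [-0.02   0.022  0.012]
```

>>> {"name": "move_arm", "arguments": {
  "increments": [
    {"grip":0,"linear":[-0.02,0.01,0.01],"twist":0},
    {"grip":1,"linear":[0,0.008,0],"twist":0},
    {"grip":1,"linear":[0,0.004,0],"twist":0},
    {"grip":1,"linear":[0,0.004,0],"twist":0},
    {"grip":1,"linear":[0,0.004,0],"twist":0}
  ]
}}

```text
clock: 8.3
eef_pos: [0.6065, -0.3321, 0.006]
tool_rot: [-0.01, -0.703, 0.711, 0.0]
ft_force: [-3.5, 2.0, 23.6]
grip_width: 0.0283
```

>>> {"name": "move_arm", "arguments": {
  "increments": [
    {"grip":1,"linear":[0,0,0],"twist":0},
    {"grip":1,"linear":[0,0,0],"twist":0},
    {"grip":1,"linear":[0,0,0],"twist":0},
    {"grip":1,"linear":[0,-0.05,0],"twist":0},
    {"grip":1,"linear":[0,-0.1,0],"twist":0}
  ]
}}

```text
clock: 8.8
eef_pos: [0.6035, -0.3305, 0.0338]
tool_rot: [-0.008, -0.704, 0.71, 0.002]
ft_force: [0.6, 0.4, -0.6]
grip_width: 0.0272
```

```bash
python3 -c "
from h import *
go(.6085,-.1552,.16,np.pi/2)"
```

```text
t8.80 tcp [ 0.6035 -0.3305  0.0338] jawyaw-1.586 tilt [ 0.0077 -0.0075 -0.9999] w0.0272 F [ 0.6  0.4 -0.6] q [-0.5   0.73  0.27  1.1  -0.    2.66]
 twist -0.0074  shift before twist [-0.017 -0.637 -0.872]  after [-0.03  -0.637 -0.872]
```

>>> {"name": "move_arm", "arguments": {
  "increments": [
    {"grip":1,"linear":[0,-0.2,0],"twist":-0.007},
    {"grip":1,"linear":[0,-0.2,0],"twist":0},
    {"grip":1,"linear":[0,-0.15,-0.1],"twist":0},
    {"grip":1,"linear":[0,-0.1,-0.15],"twist":0},
    {"grip":1,"linear":[0,0,-0.1],"twist":0}
  ]
}}

```text
clock: 9.3
eef_pos: [0.6028, -0.2612, 0.1727]
tool_rot: [-0.006, -0.704, 0.711, -0.002]
ft_force: [0.8, -0.2, 0.2]
grip_width: 0.0273
```

```bash
python3 - <<'E'
from h import *
i,d,K,T=cam('wrist');np.savez("w5.npz",i=i,d=d,K=K,T=T);cv2.imwrite('pics/w5.png',i)
go(.6095,-.1552,.16,np.pi/2)
E
```

```text
t9.35 tcp [ 0.6024 -0.2577  0.1711] jawyaw-1.574 tilt [ 0.01   -0.0068 -0.9999] w0.0270 F [-0.9  1.8 -0.4] q [-0.4   0.57  0.35  1.33 -0.    2.74]
 twist -0.0015  shift before twist [-0.034  0.052 -0.513]  after [-0.035  0.052 -0.513]
```

View pics/w5.png

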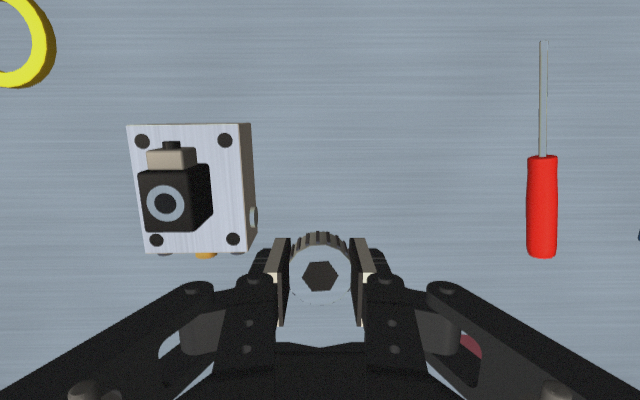

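Wrist view: the nut is held level between the pads, socket at (320,276). The coil ring is at (165,203).

```bash
python3 - <<'E'
from h import *
s=np.load("w5.npz");i,d,K,T=[s[k] for k in("i","d","K","T")]
tcp=np.array([.6028,-.2612,.1727]);P=cloud(d,K,T)
z=P[296:299,312:328,2].mean();print("top depth",z-tcp[2],(ray([[320,276]],K,T,z)-tcp).round(4), "ring",ray([[165.5,203.5]],K,T,.096).round(4))
rep("nut rel",P-tcp,d,0,0,z-tcp[2],.0145,.003);rep("coil",P,d,.61,-.155,.096,.045,.004)
E
```

```text
top depth 0.014610199074071295 [[-0.0021  0.0001  0.0146]] ring [[ 0.6099 -0.1549  0.096 ]]
nut rel 2110 [-0.0015  0.0001  0.0124] ((-1.4559955596923828, 0.2392902374267578), (27.515121459960938, 26.012601852416992), 89.73837280273438)
coil 3220 [ 0.6115 -0.1561  0.0962] ((610.2408447265625, -155.0267333984375), (44.16609191894531, 36.98058319091797), 0.05239091441035271)
```

>>> {"name": "move_arm", "arguments": {
  "increments": [
    {"grip":1,"linear":[-0.02,0,-0.15],"twist":-0.0015},
    {"grip":1,"linear":[-0.015,0,-0.15],"twist":0},
    {"grip":1,"linear":[-0.01,0.05,-0.13],"twist":0},
    {"grip":1,"linear":[0,0.05,-0.06],"twist":0},
    {"grip":1,"linear":[0,0.05,0],"twist":0}
  ]
}}

```text
clock: 9.85
eef_pos: [0.6099, -0.1555, 0.1356]
tool_rot: [-0.001, -0.704, 0.71, -0.003]
ft_force: [0.5, -0.3, -1.0]
grip_width: 0.0275
```

```bash
python3 -c "
from h import *
go(.6115,-.155,.1005,np.pi/2)"
```

```text
t9.85 tcp [ 0.6099 -0.1555  0.1356] jawyaw-1.569 tilt [ 0.006  -0.0079 -1.    ] w0.0275 F [ 0.5 -0.3 -1. ] q [-0.25  0.54  0.2   1.22 -0.01  2.89]
 twist 0.0009  shift before twist [-0.007  0.175 -0.004]  after [-0.007  0.175 -0.004]
```

>>> {"name": "move_arm", "arguments": {
  "increments": [
    {"grip":1,"linear":[-0.007,0.05,-0.003],"twist":0},
    {"grip":1,"linear":[0,0.05,0],"twist":0},
    {"grip":1,"linear":[0,0.04,0],"twist":0},
    {"grip":1,"linear":[0,0.02,0],"twist":0},
    {"grip":1,"linear":[0,0.01,0],"twist":0}
  ]
}}

```text
clock: 10.35
eef_pos: [0.6104, -0.1581, 0.1024]
tool_rot: [-0.003, -0.705, 0.709, -0.001]
ft_force: [0.2, 1.7, 0.0]
grip_width: 0.027
```

```bash
python3 -c "
from h import *
go(.6115,-.155,.1005,np.pi/2)"
```

```text
t10.35 tcp [ 0.6104 -0.1581  0.1024] jawyaw-1.573 tilt [ 0.0065 -0.006  -1.    ] w0.0270 F [0.2 1.7 0. ] q [-0.25  0.57  0.16  1.15 -0.    2.89]
 twist -0.0013  shift before twist [-0.005  0.009 -0.016]  after [-0.005  0.009 -0.016]
```

>>> {"name": "move_arm", "arguments": {
  "increments": [
    {"grip":1,"linear":[-0.005,0,-0.015],"twist":0},
    {"grip":1,"linear":[0,0.008,-0.004],"twist":0},
    {"grip":1,"linear":[0,0.01,0],"twist":0},
    {"grip":1,"linear":[0,0.01,0],"twist":0},
    {"grip":1,"linear":[0,0.008,0],"twist":0}
  ]
}}

```text
clock: 10.85
eef_pos: [0.6124, -0.1562, 0.1023]
tool_rot: [-0.007, -0.705, 0.709, -0.003]
ft_force: [-3.4, 2.2, 9.3]
grip_width: 0.027
```

```bash
python3 -c "
from h import *
go(.6115,-.155,.1005,np.pi/2)"
```

```text
t10.85 tcp [ 0.6124 -0.1562  0.1023] jawyaw-1.577 tilt [ 0.0136 -0.005  -0.9999] w0.0270 F [-3.4  2.2  9.3] q [-0.25  0.57  0.15  1.14 -0.    2.9 ]
 twist -0.0031  shift before twist [ 0.005  0.009 -0.006]  after [ 0.005  0.009 -0.006]
```

>>> {"name": "move_arm", "arguments": {
  "increments": [
    {"grip":0,"linear":[0,0,0],"twist":0},
    {"grip":0,"linear":[0,0,0],"twist":0},
    {"grip":0,"linear":[0,0,0],"twist":0},
    {"grip":0,"linear":[0,-0.02,0],"twist":0},
    {"grip":0,"linear":[0,-0.15,0],"twist":0}
  ]
}}

```text
clock: 11.35
eef_pos: [0.6085, -0.1569, 0.13]
tool_rot: [-0.004, -0.706, 0.708, 0.002]
ft_force: [-0.2, 0.5, 0.0]
grip_width: 0.0854
```

>>> {"name": "move_arm", "arguments": {
  "increments": [
    {"grip":0,"linear":[0,-0.2,0],"twist":0},
    {"grip":0,"linear":[0.1,-0.1,0.05],"twist":0},
    {"grip":0,"linear":[0.2,0,0.1],"twist":0},
    {"grip":0,"linear":[0.2,0,0.1],"twist":0},
    {"grip":0,"linear":[0.15,0,0.1],"twist":0}
  ]
}}

```text
clock: 11.85
eef_pos: [0.4809, -0.2263, 0.1947]
tool_rot: [-0.004, -0.705, 0.709, -0.004]
ft_force: [1.2, -0.0, 0.4]
grip_width: 0.0855
```

```bash
python3 - <<'E'
from h import *
i,d,K,T=cam('wrist');np.savez("w6.npz",i=i,d=d,K=K,T=T);cv2.imwrite('pics/w6.png',i)
go(.401,-.28,.1,np.pi/2)
P=cloud(d,K,T)
rep("coil",P,d,.61,-.155,.096,.045,.004);rep("nut",P,d,.61,-.155,.114,.03,.004);rep("cart",P,d,.4,-.28,.07,.02,.004);rep("cartbody",P,d,.4,-.28,.04,.025,.003)
E
```

```text
t11.90 tcp [ 0.4764 -0.2289  0.1946] jawyaw-1.576 tilt [ 0.0067 -0.0081 -0.9999] w0.0857 F [-4.7 -0.5 -0.4] q [-0.45  0.31 -0.    1.25 -0.    2.7 ]
 twist -0.0026  shift before twist [0.379 0.473 0.254]  after [0.38  0.473 0.252]
coil 1078 [ 0.5966 -0.1589  0.0959] ((604.4073486328125, -154.99737548828125), (33.14932632446289, 36.48069763183594), 0.3014112412929535)
nut 1658 [ 0.6054 -0.1572  0.1143] ((604.341064453125, -156.79046630859375), (22.336238861083984, 31.256134033203125), 1.9592939615249634)
cart 429 [ 0.3999 -0.2779  0.0701] ((399.1543884277344, -278.4072570800781), (20.991418838500977, 20.777057647705078), 53.183536529541016)
cartbody 261 [ 0.4052 -0.276   0.0401] ((402.0802001953125, -277.28436279296875), (22.443315505981445, 29.208662033081055), 20.27703285217285)
```

View pics/w6.png

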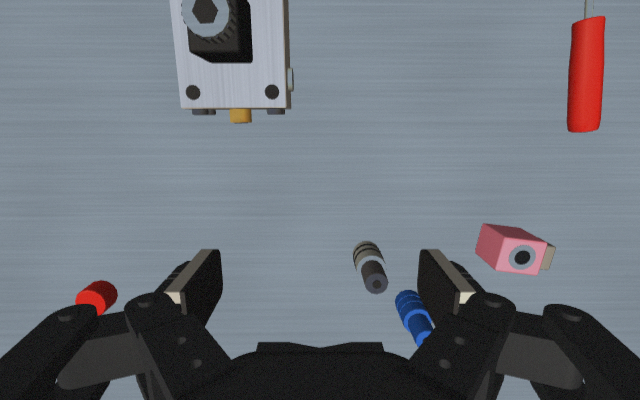

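Wrist view: the nut is on the coil at (205,10). The steel cartridge is at (370,268) and the blue one is close by at (412,315), so the grip angle must clear it.

```bash
python3 - <<'E'
from h import *
t=np.load("top0.npz");P=cloud(t["d"],t["K"],t["T"]);h=cv2.cvtColor(t["i"],cv2.COLOR_BGR2HSV)
m=(h[...,0]>105)&(h[...,0]<130)&(h[...,1]>130);m[:, 470:]=0
q=P[m];print(q[(q[:,2]>.05)&(q[:,2]<.08)].mean(0),q[:,:2].min(0),q[:,:2].max(0))
b=q[(q[:,2]>.05)&(q[:,2]<.08)].mean(0);a=np.arctan2(b[1]+.278,b[0]-.3995)
print("dir",a); go(.3995,-.278,.1,a+np.pi/2)
E
```

```text
[ 0.34153656 -0.32468061  0.06831386] [ 0.32721008 -0.33671915] [ 0.35446664 -0.31185826]
dir -2.463600527960327
t11.90 tcp [ 0.4764 -0.2289  0.1946] jawyaw-1.576 tilt [ 0.0067 -0.0081 -0.9999] w0.0857 F [-4.7 -0.5 -0.4] q [-0.45  0.31 -0.    1.25 -0.    2.7 ]
 twist -0.3416  shift before twist [0.386 0.473 0.244]  after [ 0.453  0.473 -0.055]
```

>>> {"name": "move_arm", "arguments": {
  "increments": [
    {"grip":0,"linear":[0.12,0.02,0.08],"twist":0},
    {"grip":0,"linear":[0.12,0.08,0.08],"twist":0},
    {"grip":0,"linear":[0.1,0.15,0.06],"twist":0},
    {"grip":0,"linear":[0.04,0.15,0.02],"twist":0},
    {"grip":0,"linear":[0,0,0],"twist":0}
  ]
}}

```text
clock: 12.4
eef_pos: [0.3982, -0.2813, 0.1148]
tool_rot: [-0.008, -0.703, 0.711, -0.001]
ft_force: [-0.0, 1.2, 0.5]
grip_width: 0.0857
```

```bash
python3 -c "
from h import *
go(.3995,-.278,.012,np.pi/2)"
```

```text
t12.40 tcp [ 0.3982 -0.2813  0.1148] jawyaw-1.581 tilt [ 0.0122 -0.0118 -0.9999] w0.0857 F [-0.   1.2  0.5] q [-0.61  0.29 -0.25  1.02 -0.    2.54]
 twist -0.0049  shift before twist [ 0.     0.514 -0.023]  after [-0.     0.514 -0.023]
```

>>> {"name": "move_arm", "arguments": {
  "increments": [
    {"grip":0,"linear":[-0.005,0.1,-0.02],"twist":-0.005},
    {"grip":0,"linear":[0,0.14,0],"twist":0},
    {"grip":0,"linear":[0,0.14,0],"twist":0},
    {"grip":0,"linear":[0,0.12,0],"twist":0},
    {"grip":0,"linear":[0,0.02,0],"twist":0}
  ]
}}

```text
clock: 12.9
eef_pos: [0.4093, -0.2817, 0.015]
tool_rot: [-0.008, -0.701, 0.713, -0.009]
ft_force: [-1.0, 0.5, 0.6]
grip_width: 0.0854
```

>>> {"name": "move_arm", "arguments": {
  "increments": [
    {"grip":1,"linear":[0,0,0],"twist":0},
    {"grip":1,"linear":[0,0,0],"twist":0},
    {"grip":1,"linear":[0,0,0],"twist":0},
    {"grip":1,"linear":[0,0,0],"twist":0},
    {"grip":1,"linear":[0,0,0],"twist":0}
  ]
}}

```text
clock: 13.4
eef_pos: [0.4144, -0.2833, 0.0205]
tool_rot: [-0.01, -0.699, 0.715, -0.012]
ft_force: [0.2, 0.0, -1.8]
grip_width: 0.0241
```

```bash
python3 -c "
from h import *
go(.486,-.085,.03,np.pi/2)"
```

```text
t13.40 tcp [ 0.4144 -0.2833  0.0205] jawyaw-1.568 tilt [ 0.0306 -0.0218 -0.9993] w0.0241 F [ 0.2  0.  -1.8] q [-0.6   0.42 -0.35  0.76 -0.    2.54]
 twist 0.0015  shift before twist [-0.363 -0.058 -0.989]  after [-0.36  -0.058 -0.99 ]
```

The TCP drifted 15 mm in x, so the cartridge is pinched off-centre. I'll reopen and measure it again.

>>> {"name": "move_arm", "arguments": {
  "increments": [
    {"grip":0,"linear":[0,0,0],"twist":0},
    {"grip":0,"linear":[0,0,0],"twist":0},
    {"grip":0,"linear":[0,0,0],"twist":0},
    {"grip":0,"linear":[0,-0.05,0],"twist":0},
    {"grip":0,"linear":[0,-0.05,0],"twist":0}
  ]
}}

```text
clock: 13.9
eef_pos: [0.413, -0.2828, 0.0414]
tool_rot: [-0.009, -0.699, 0.715, -0.011]
ft_force: [-0.3, -0.2, -0.8]
grip_width: 0.0856
```

```bash
python3 - <<'E'
from h import *
i,d,K,T=cam('wrist');np.savez("w7.npz",i=i,d=d,K=K,T=T);cv2.imwrite('pics/w7.png',i)
P=cloud(d,K,T)
rep("cart",P,d,.4,-.28,.07,.025,.004);rep("cartbody",P,d,.4,-.28,.04,.03,.003)
go(.3995,-.28,.012,np.pi/2)
E
```

```text
cart 2156 [ 0.4008 -0.283   0.07  ] ((399.6876525878906, -283.02825927734375), (21.428722381591797, 21.23357582092285), 16.17962074279785)
cartbody 1011 [ 0.4065 -0.2829  0.0401] ((403.2948913574219, -282.84429931640625), (22.515056610107422, 29.42800521850586), 3.284592390060425)
t13.95 tcp [ 0.4139 -0.2834  0.0431] jawyaw-1.568 tilt [ 0.0316 -0.023  -0.9992] w0.0855 F [ 0.6 -0.3  0.9] q [-0.6   0.38 -0.33  0.82 -0.    2.54]
 twist 0.0012  shift before twist [ 0.077  0.153 -0.021]  after [ 0.077  0.153 -0.021]
```

>>> {"name": "move_arm", "arguments": {
  "increments": [
    {"grip":0,"linear":[0.04,0.03,0],"twist":0},
    {"grip":0,"linear":[0.04,0.03,0],"twist":0},
    {"grip":0,"linear":[0.01,0.05,0],"twist":0},
    {"grip":0,"linear":[0.01,0.05,0],"twist":0},
    {"grip":0,"linear":[0,0,0],"twist":0}
  ]
}}

```text
clock: 14.45
eef_pos: [0.3928, -0.2843, 0.0085]
tool_rot: [-0.011, -0.699, 0.715, -0.012]
ft_force: [-0.7, -0.2, -0.0]
grip_width: 0.0851
```

```bash
python3 -c "
from h import *
go(.3997,-.283,.012,np.pi/2)"
```

```text
t14.45 tcp [ 0.3928 -0.2843  0.0085] jawyaw-1.569 tilt [ 0.0323 -0.0237 -0.9992] w0.0851 F [-0.7 -0.2 -0. ] q [-0.63  0.41 -0.41  0.71 -0.    2.51]
 twist 0.0009  shift before twist [-0.035 -0.017 -0.006]  after [-0.035 -0.017 -0.006]
```

>>> {"name": "move_arm", "arguments": {
  "increments": [
    {"grip":0,"linear":[-0.03,-0.02,0],"twist":0},
    {"grip":1,"linear":[0,0,0],"twist":0},
    {"grip":1,"linear":[0,0,0],"twist":0},
    {"grip":1,"linear":[0,0,0],"twist":0},
    {"grip":1,"linear":[0,0,0],"twist":0}
  ]
}}

```text
clock: 14.95
eef_pos: [0.3999, -0.2841, 0.0126]
tool_rot: [-0.01, -0.699, 0.715, -0.012]
ft_force: [-4.6, 4.8, 27.1]
grip_width: 0.0283
```

>>> {"name": "move_arm", "arguments": {
  "increments": [
    {"grip":1,"linear":[0,0,0],"twist":0},
    {"grip":1,"linear":[0,0,0],"twist":0},
    {"grip":1,"linear":[0,-0.06,0],"twist":0},
    {"grip":1,"linear":[0,-0.1,0],"twist":0},
    {"grip":1,"linear":[0,-0.1,0],"twist":0}
  ]
}}

```text
clock: 15.45
eef_pos: [0.3953, -0.2809, 0.0642]
tool_rot: [-0.008, -0.701, 0.713, -0.01]
ft_force: [0.5, -1.3, -0.8]
grip_width: 0.0284
```

```bash
python3 - <<'E'
from h import *
go(.4855,-.0846,.07,np.pi/2)
p=bot.get_obs()["eef_pos"]
i,d,K,T=cam('wrist');np.savez("w7.npz",i=i,d=d,K=K,T=T);cv2.imwrite('pics/w7.png',i)
P=cloud(d,K,T)-p
for z in(.05,.055,.06,.065): rep("top",P,d,0,0,z,.015,.0025)
E
```

```text
t15.45 tcp [ 0.3953 -0.2809  0.0642] jawyaw-1.568 tilt [ 0.0254 -0.0183 -0.9995] w0.0284 F [ 0.5 -1.3 -0.8] q [-0.62  0.33 -0.34  0.87 -0.    2.52]
 twist 0.0013  shift before twist [-0.455 -0.036 -0.98 ]  after [-0.452 -0.036 -0.981]
top 457 [0.0086 0.0007 0.0501] ((5.505190849304199, 0.8420906066894531), (11.353009223937988, 21.90037727355957), 2.2282137870788574)
top 1665 [0.0051 0.0008 0.0563] ((3.145214557647705, 0.04238700866699219), (21.512693405151367, 16.33163833618164), 80.23116302490234)
top 1290 [0.0023 0.0006 0.0581] ((2.8795485496520996, 2.567464828491211), (14.91131591796875, 23.47274398803711), 11.240941047668457)
top 7 [ 0.0042 -0.0005  0.0645] ((4.412545204162598, 1.2415037155151367), (26.57329750061035, 2.1288363933563232), 89.96276092529297)
```

View pics/w7.png

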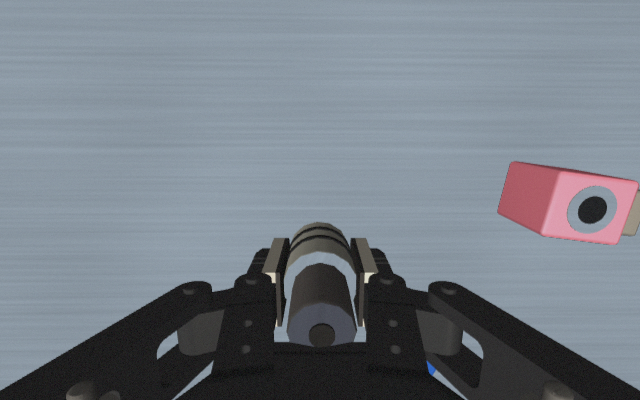

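Wrist view: the cartridge is held upright between the pads, neck end at (321,334). Carrying it to its place.

>>> {"name": "move_arm", "arguments": {
  "increments": [
    {"grip":1,"linear":[-0.09,-0.01,-0.2],"twist":0},
    {"grip":1,"linear":[-0.09,-0.01,-0.2],"twist":0},
    {"grip":1,"linear":[-0.09,0,-0.2],"twist":0},
    {"grip":1,"linear":[-0.09,0,-0.2],"twist":0},
    {"grip":1,"linear":[-0.07,0,-0.15],"twist":0}
  ]
}}

```text
clock: 16.0
eef_pos: [0.4873, -0.0929, 0.0739]
tool_rot: [-0.018, -0.697, 0.717, -0.01]
ft_force: [1.0, -0.8, -1.4]
grip_width: 0.0282
```

```bash
python3 -c "
from h import *
go(.483,-.0846,.015,np.pi/2)"
```

```text
t16.00 tcp [ 0.4873 -0.0929  0.0739] jawyaw-1.582 tilt [ 0.0387 -0.0276 -0.9989] w0.0282 F [ 1.  -0.8 -1.4] q [-0.18  0.33 -0.31  0.88 -0.02  2.98]
 twist -0.0058  shift before twist [ 0.033  0.292 -0.049]  after [ 0.033  0.292 -0.049]
```

>>> {"name": "move_arm", "arguments": {
  "increments": [
    {"grip":1,"linear":[0.015,0.06,-0.03],"twist":0},
    {"grip":1,"linear":[0.015,0.07,-0.02],"twist":0},
    {"grip":1,"linear":[0,0.07,0],"twist":0},
    {"grip":1,"linear":[0,0.05,0],"twist":0},
    {"grip":1,"linear":[0,0.01,0],"twist":0}
  ]
}}

```text
clock: 16.5
eef_pos: [0.4874, -0.0782, 0.0215]
tool_rot: [-0.016, -0.697, 0.716, -0.016]
ft_force: [-0.4, -0.3, -1.5]
grip_width: 0.0284
```

```bash
python3 -c "
from h import *
go(.483,-.0846,.0125,np.pi/2)"
```

```text
t16.50 tcp [ 0.4874 -0.0782  0.0215] jawyaw-1.572 tilt [ 0.0449 -0.0267 -0.9986] w0.0284 F [-0.4 -0.3 -1.5] q [-0.15  0.4  -0.38  0.74 -0.02  2.99]
 twist -0.0006  shift before twist [0.024 0.045 0.031]  after [0.024 0.045 0.031]
```

>>> {"name": "move_arm", "arguments": {
  "increments": [
    {"grip":1,"linear":[0.02,0.02,0.03],"twist":0},
    {"grip":1,"linear":[0,0.015,0],"twist":0},
    {"grip":1,"linear":[0,0.012,0],"twist":0},
    {"grip":1,"linear":[0,0.01,0],"twist":0},
    {"grip":1,"linear":[0,0.01,0],"twist":0}
  ]
}}

```text
clock: 17.0
eef_pos: [0.4845, -0.0857, 0.0128]
tool_rot: [-0.018, -0.698, 0.716, -0.016]
ft_force: [-7.5, 1.8, 16.6]
grip_width: 0.0285
```

```bash
python3 -c "
from h import *
go(.483,-.0846,.0125,np.pi/2)"
```

```text
t17.00 tcp [ 0.4845 -0.0857  0.0128] jawyaw-1.574 tilt [ 0.0483 -0.0248 -0.9985] w0.0285 F [-7.5  1.8 16.6] q [-0.16  0.41 -0.4   0.71 -0.02  2.98]
 twist -0.0016  shift before twist [ 0.007  0.001 -0.005]  after [ 0.007  0.001 -0.005]
```

>>> {"name": "move_arm", "arguments": {
  "increments": [
    {"grip":0,"linear":[0,0,0],"twist":0},
    {"grip":0,"linear":[0,0,0],"twist":0},
    {"grip":0,"linear":[0,0,0],"twist":0},
    {"grip":0,"linear":[0,-0.08,0],"twist":0},
    {"grip":0,"linear":[0,-0.15,0],"twist":0}
  ]
}}

```text
clock: 17.5
eef_pos: [0.4808, -0.0851, 0.0581]
tool_rot: [-0.018, -0.698, 0.715, -0.014]
ft_force: [0.0, -0.1, 0.2]
grip_width: 0.0852
```

>>> {"name": "move_arm", "arguments": {
  "increments": [
    {"grip":0,"linear":[0,-0.2,0],"twist":0},
    {"grip":0,"linear":[0,-0.2,0],"twist":0},
    {"grip":0,"linear":[0.1,-0.15,0],"twist":0},
    {"grip":0,"linear":[0.15,0,-0.1],"twist":-0.07},
    {"grip":0,"linear":[0.05,0,-0.1],"twist":-0.07}
  ]
}}

```text
clock: 18.0
eef_pos: [0.4165, -0.0453, 0.1718]
tool_rot: [0.081, -0.688, 0.712, -0.117]
ft_force: [0.9, 0.9, -0.0]
grip_width: 0.0853
```

```bash
python3 - <<'E'
from h import *
i,d,K,T=cam('wrist');np.savez("w8.npz",i=i,d=d,K=K,T=T);cv2.imwrite('pics/w8.png',i)
go(.546,.362,.2,np.pi/2)
P=cloud(d,K,T)
rep("cart",P,d,.4855,-.085,.07,.025,.004);rep("body",P,d,.4855,-.085,.04,.025,.003)
rep("coil",P,d,.61,-.155,.096,.045,.004);rep("nut",P,d,.61,-.155,.114,.03,.004);rep("block",P,d,.608,-.154,.05,.085,.004);rep("pump",P,d,.6,.14,.055,.07,.004)
E
```

```text
t18.05 tcp [ 0.4155 -0.0433  0.1719] jawyaw-1.285 tilt [ 0.0543 -0.0246 -0.9982] w0.0855 F [-3.   0.7 -1.2] q [-0.09  0.07 -0.36  1.08 -0.02  2.76]
 twist 0.143  shift before twist [-1.206 -0.155 -1.753]  after [-0.662 -0.155 -2.022]
cart 652 [ 0.4839 -0.0848  0.0702] ((483.98065185546875, -85.35183715820312), (20.107282638549805, 21.034229278564453), 14.693106651306152)
body 322 [ 0.4832 -0.0792  0.0402] ((483.39495849609375, -81.91635131835938), (29.383832931518555, 22.57839584350586), 9.96428108215332)
coil 605 [ 0.5902 -0.1591  0.0955] ((588.7638549804688, -156.69093322753906), (9.301626205444336, 35.89717102050781), 14.981447219848633)
nut 0  
block 7005 [ 0.5743 -0.1523  0.0503] ((578.7894287109375, -154.2058868408203), (55.546226501464844, 92.02545166015625), 2.0521092414855957)
pump 0
```

View pics/w8.png

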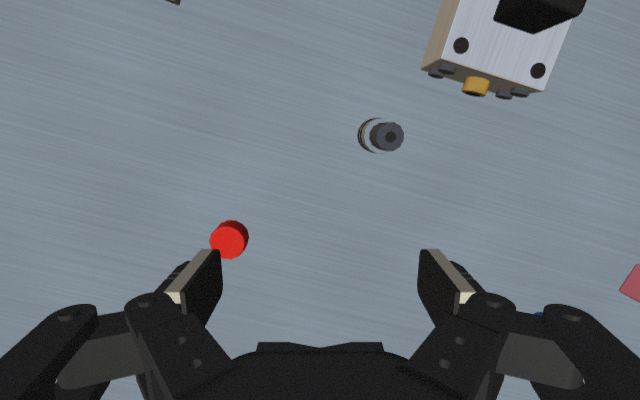

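Wrist view: the cartridge stands upright at (383,136), measured (0.484,−0.085). The port is at (476,86). Next the gauge, turning the jaws to a diagonal so they will clear the cartridge and the port.

>>> {"name": "move_arm", "arguments": {
  "increments": [
    {"grip":0,"linear":[-0.05,-0.05,-0.15],"twist":-0.065},
    {"grip":0,"linear":[0,0,-0.2],"twist":-0.065},
    {"grip":0,"linear":[0,0,-0.2],"twist":-0.065},
    {"grip":0,"linear":[0,0,-0.2],"twist":-0.065},
    {"grip":0,"linear":[0,0,0],"twist":0}
  ]
}}

```text
clock: 18.55
eef_pos: [0.3548, 0.094, 0.1759]
tool_rot: [0.265, -0.632, 0.665, -0.298]
ft_force: [0.1, 0.3, -0.3]
grip_width: 0.0857
```

```bash
python3 -c "
from h import *
go(.546,.362,.17,-.75)"
```

```text
t18.55 tcp [0.3548 0.094  0.1759] jawyaw-0.752 tilt [ 0.0601 -0.0242 -0.9979] w0.0857 F [ 0.1  0.3 -0.3] q [ 0.29 -0.03 -0.45  1.1  -0.04  2.61]
 twist -0.0012  shift before twist [-1.631  0.054 -0.219]  after [-1.631  0.054 -0.215]
```

>>> {"name": "move_arm", "arguments": {
  "increments": [
    {"grip":0,"linear":[-0.22,0.01,-0.03],"twist":0},
    {"grip":0,"linear":[-0.22,0.01,-0.03],"twist":0},
    {"grip":0,"linear":[-0.22,0.01,-0.03],"twist":0},
    {"grip":0,"linear":[-0.22,0,-0.03],"twist":0},
    {"grip":0,"linear":[-0.22,0,-0.03],"twist":0}
  ]
}}

```text
clock: 19.05
eef_pos: [0.4884, 0.2764, 0.1723]
tool_rot: [0.26, -0.632, 0.668, -0.294]
ft_force: [0.8, -0.4, 0.9]
grip_width: 0.0854
```

>>> {"name": "move_arm", "arguments": {
  "increments": [
    {"grip":0,"linear":[-0.2,0,-0.03],"twist":0},
    {"grip":0,"linear":[-0.1,0,-0.02],"twist":0},
    {"grip":0,"linear":[-0.03,0,0],"twist":0},
    {"grip":0,"linear":[0,0,0],"twist":0},
    {"grip":0,"linear":[0,0,0],"twist":0}
  ]
}}

```text
clock: 19.55
eef_pos: [0.5346, 0.3345, 0.1685]
tool_rot: [0.258, -0.633, 0.669, -0.291]
ft_force: [-0.2, -0.9, -0.3]
grip_width: 0.0854
```

```bash
python3 - <<'E'
from h import *
i,d,K,T=cam('wrist');np.savez("w9.npz",i=i,d=d,K=K,T=T);cv2.imwrite('pics/w9.png',i)
P=cloud(d,K,T)
rep("gauge",P,d,.546,.362,.036,.04,.004);rep("pump",P,d,.6,.14,.055,.07,.004);rep("adapter",P,d,.399,.3,.048,.03,.004)
go(.546,.362,.02,-.75)
E
```

```text
gauge 2652 [0.5441 0.3622 0.0371] ((543.7327880859375, 361.5546875), (48.544334411621094, 48.961673736572266), 89.39916229248047)
pump 1689 [0.6227 0.1616 0.0549] ((612.4823608398438, 140.93359375), (88.29682922363281, 56.730506896972656), 86.0903549194336)
adapter 329 [0.3984 0.2987 0.0479] ((397.4493713378906, 298.18780517578125), (18.711448669433594, 17.763954162597656), 75.12918853759766)
t19.60 tcp [0.5345 0.3342 0.1686] jawyaw-0.773 tilt [ 0.0635 -0.0295 -0.9975] w0.0856 F [-0.6  0.   0.5] q [ 0.59  0.5   0.22  1.25 -0.06  2.93]
 twist -0.0117  shift before twist [-0.122  0.741 -0.105]  after [-0.125  0.741 -0.102]
```

View pics/w9.png

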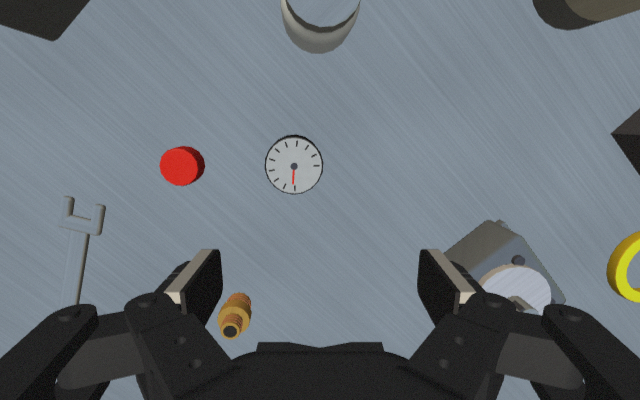

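Wrist view: the gauge is at (294,164), measured (0.544,0.362). The red cap is at (182,166) and the adapter at (235,315). The jar at (320,20) is clear.

```bash
python3 - <<'E'
from h import *
s=np.load("w9.npz");P=cloud(s["d"],s["K"],s["T"]);q=P[:50,285:355].reshape(-1,3);print("jar",q.max(0),q[q[:,2]>.03].min(0))
go(.5438,.3617,.015,-.75)
E
```

```text
jar [0.66603488 0.4501184  0.31253599] [0.57215524 0.38572638 0.03009424]
t19.60 tcp [0.5345 0.3342 0.1686] jawyaw-0.773 tilt [ 0.0635 -0.0295 -0.9975] w0.0856 F [-0.6  0.   0.5] q [ 0.59  0.5   0.22  1.25 -0.06  2.93]
 twist -0.0117  shift before twist [-0.113  0.765 -0.113]  after [-0.116  0.765 -0.111]
```

>>> {"name": "move_arm", "arguments": {
  "increments": [
    {"grip":0,"linear":[-0.06,0.1,-0.05],"twist":-0.01},
    {"grip":0,"linear":[-0.06,0.15,-0.05],"twist":0},
    {"grip":0,"linear":[0,0.15,0],"twist":0},
    {"grip":0,"linear":[0,0.1,0],"twist":0},
    {"grip":0,"linear":[0,0,0],"twist":0}
  ]
}}

```text
clock: 20.1
eef_pos: [0.5432, 0.3576, 0.0702]
tool_rot: [0.261, -0.631, 0.668, -0.297]
ft_force: [-0.3, -0.5, 0.7]
grip_width: 0.0851
```

```bash
python3 - <<'E'
from h import *
go(.5438,.3617,.015,-.75)
E
```

```text
t20.10 tcp [0.5432 0.3576 0.0702] jawyaw-0.760 tilt [ 0.0676 -0.0281 -0.9973] w0.0851 F [-0.3 -0.5  0.7] q [ 0.61  0.61  0.14  1.06 -0.06  2.94]
 twist -0.0051  shift before twist [-0.01   0.275 -0.031]  after [-0.01   0.275 -0.031]
```

>>> {"name": "move_arm", "arguments": {
  "increments": [
    {"grip":0,"linear":[-0.01,0.08,-0.03],"twist":0},
    {"grip":0,"linear":[0,0.08,0],"twist":0},
    {"grip":0,"linear":[0,0.08,0],"twist":0},
    {"grip":0,"linear":[0,0.03,0],"twist":0},
    {"grip":0,"linear":[0,0,0],"twist":0}
  ]
}}

```text
clock: 20.6
eef_pos: [0.5458, 0.3591, 0.0229]
tool_rot: [0.257, -0.632, 0.668, -0.298]
ft_force: [-0.2, -0.2, 0.7]
grip_width: 0.0855
```

```bash
python3 - <<'E'
from h import *
go(.5438,.3617,.015,-.75)
E
```

```text
t20.60 tcp [0.5458 0.3591 0.0229] jawyaw-0.766 tilt [ 0.0738 -0.0248 -0.997 ] w0.0855 F [-0.2 -0.2  0.7] q [ 0.61  0.66  0.08  0.95 -0.06  2.94]
 twist -0.0078  shift before twist [-0.001  0.038 -0.019]  after [-0.001  0.038 -0.019]
```

>>> {"name": "move_arm", "arguments": {
  "increments": [
    {"grip":0,"linear":[0,0.035,-0.018],"twist":0},
    {"grip":1,"linear":[0,0.005,0],"twist":0},
    {"grip":1,"linear":[0,0.004,0],"twist":0},
    {"grip":1,"linear":[0,0.004,0],"twist":0},
    {"grip":1,"linear":[0,0,0],"twist":0}
  ]
}}

```text
clock: 21.1
eef_pos: [0.546, 0.3629, 0.0182]
tool_rot: [0.254, -0.632, 0.668, -0.3]
ft_force: [0.0, -0.2, -1.3]
grip_width: 0.0482
```

>>> {"name": "move_arm", "arguments": {
  "increments": [
    {"grip":1,"linear":[0,0,0],"twist":0},
    {"grip":1,"linear":[0,-0.05,0],"twist":0},
    {"grip":1,"linear":[0,-0.1,0],"twist":0},
    {"grip":1,"linear":[0,-0.15,0],"twist":0},
    {"grip":1,"linear":[0,-0.1,0],"twist":0}
  ]
}}

```text
clock: 21.6
eef_pos: [0.5362, 0.3623, 0.0962]
tool_rot: [0.258, -0.631, 0.669, -0.296]
ft_force: [0.6, 1.0, -0.3]
grip_width: 0.0478
```

```bash
python3 - <<'E'
from h import *
i,d,K,T=cam('wrist');np.savez("w10.npz",i=i,d=d,K=K,T=T);cv2.imwrite('pics/w10.png',i)
go(.486,-.1546,.1,-.75)
p=T@np.linalg.inv(np.array(bot.camera_params("wrist")["T_tool_cam"]));M=p[:3,:3];P=(cloud(d,K,T)-p[:3,3])@M  # tool coords
m=(np.hypot(P[...,0],P[...,2])<.03)&(P[...,1]<-.01)&(P[...,1]>-.035)&(d>0)&(i.min(2)>120)
q=P[m];print(len(q));c,_,n=np.linalg.svd(q-q.mean(0),full_matrices=False);print("dial tool",np.median(q,0).round(4),"normal(world)",(M@n[2]).round(3))
go(.4,.2,.1,-.75)
E
```

```text
t21.65 tcp [0.5375 0.3634 0.0997] jawyaw-0.766 tilt [ 0.0745 -0.024  -0.9969] w0.0479 F [0.2 0.2 1. ] q [ 0.62  0.58  0.16  1.11 -0.06  2.96]
 twist -0.0081  shift before twist [2.047 0.042 1.607]  after [2.073 0.042 1.573]
8438
dial tool [-0.0005 -0.0194  0.0013] normal(world) [0.005 0.008 1.   ]
t21.65 tcp [0.5375 0.3634 0.0997] jawyaw-0.766 tilt [ 0.0745 -0.024  -0.9969] w0.0479 F [0.2 0.2 1. ] q [ 0.62  0.58  0.16  1.11 -0.06  2.96]
 twist -0.0081  shift before twist [ 1.065 -0.033  0.071]  after [ 1.066 -0.033  0.054]
```

View pics/w10.png

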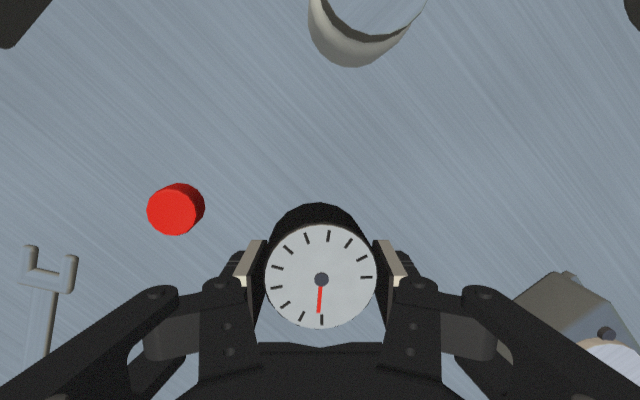

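Wrist view: the gauge is held level, dial up, centre at (321,279). Its measured normal is vertical.

>>> {"name": "move_arm", "arguments": {
  "increments": [
    {"grip":1,"linear":[0.15,-0.05,0.05],"twist":0},
    {"grip":1,"linear":[0.22,-0.05,0.08],"twist":0},
    {"grip":1,"linear":[0.22,-0.03,0.08],"twist":0},
    {"grip":1,"linear":[0.22,-0.02,0.08],"twist":0},
    {"grip":1,"linear":[0.22,-0.02,0.08],"twist":0}
  ]
}}

```text
clock: 22.15
eef_pos: [0.4465, 0.1647, 0.132]
tool_rot: [0.256, -0.631, 0.666, -0.304]
ft_force: [0.7, 0.7, 0.0]
grip_width: 0.0476
```

```bash
python3 - <<'E'
from h import *
go(.486,-.1546,.13,-.785)
E
```

```text
t22.15 tcp [0.4465 0.1647 0.132 ] jawyaw-0.758 tilt [ 0.082  -0.0191 -0.9965] w0.0476 F [0.7 0.7 0. ] q [ 0.38  0.21 -0.31  0.98 -0.05  2.71]
 twist 0.0133  shift before twist [1.026 0.056 1.237]  after [0.993 0.056 1.264]
```

>>> {"name": "move_arm", "arguments": {
  "increments": [
    {"grip":1,"linear":[0.15,0,0.18],"twist":0.012},
    {"grip":1,"linear":[0.15,0,0.18],"twist":0},
    {"grip":1,"linear":[0.15,0,0.18],"twist":0},
    {"grip":1,"linear":[0.15,0,0.18],"twist":0},
    {"grip":1,"linear":[0.15,0,0.18],"twist":0}
  ]
}}

```text
clock: 22.65
eef_pos: [0.465, -0.0763, 0.1395]
tool_rot: [0.249, -0.634, 0.669, -0.298]
ft_force: [1.4, 0.1, -2.1]
grip_width: 0.0478
```

>>> {"name": "move_arm", "arguments": {
  "increments": [
    {"grip":1,"linear":[0.12,0,0.18],"twist":0},
    {"grip":1,"linear":[0.06,0,0.09],"twist":0},
    {"grip":1,"linear":[0,0,0],"twist":0},
    {"grip":1,"linear":[0,0,0],"twist":0},
    {"grip":1,"linear":[0,0,0],"twist":0}
  ]
}}

```text
clock: 23.15
eef_pos: [0.4772, -0.148, 0.1418]
tool_rot: [0.245, -0.634, 0.671, -0.295]
ft_force: [-0.5, 0.2, -1.4]
grip_width: 0.0479
```

```bash
python3 - <<'E'
from h import *
i,d,K,T=cam('wrist');np.savez("w11.npz",i=i,d=d,K=K,T=T)
P=cloud(d,K,T)
rep("block",P,d,.608,-.154,.05,.085,.004);rep("cart",P,d,.484,-.085,.07,.025,.004)
p=T@np.linalg.inv(np.array(bot.camera_params("wrist")["T_tool_cam"]))
m=(np.hypot(*(P-p[:3,3])[...,:2].transpose(2,0,1))<.035)&(P[...,2]>p[2,3]+.01)&(P[...,2]<p[2,3]+.03)&(d>0)&(i.min(2)>120)
print("dial-tcp",(np.median(P[m],0)-p[:3,3]).round(4))
go(.486,-.1546,.0165,-.785)
E
```

```text
block 12059 [ 0.5951 -0.1455  0.0504] ((607.6278076171875, -153.9989776611328), (110.28048706054688, 90.10487365722656), 0.31246575713157654)
cart 875 [ 0.4845 -0.0857  0.0703] ((484.23492431640625, -85.72810363769531), (20.63193702697754, 20.73056983947754), 43.82832717895508)
dial-tcp [-0.0005 -0.      0.0195]
t23.20 tcp [ 0.4771 -0.1477  0.1418] jawyaw-0.787 tilt [ 0.084  -0.0209 -0.9962] w0.0479 F [ 0.1  0.7 -1. ] q [-0.3   0.23 -0.25  1.    0.01  2.05]
 twist -0.0011  shift before twist [0.021 0.629 0.009]  after [0.021 0.629 0.009]
```

>>> {"name": "move_arm", "arguments": {
  "increments": [
    {"grip":1,"linear":[0.01,0.1,0.005],"twist":0},
    {"grip":1,"linear":[0.01,0.14,0.005],"twist":0},
    {"grip":1,"linear":[0,0.14,0],"twist":0},
    {"grip":1,"linear":[0,0.1,0],"twist":0},
    {"grip":1,"linear":[0,0,0],"twist":0}
  ]
}}

```text
clock: 23.7
eef_pos: [0.4854, -0.1472, 0.0451]
tool_rot: [0.248, -0.633, 0.67, -0.3]
ft_force: [0.1, 0.1, -1.3]
grip_width: 0.0478
```

```bash
python3 - <<'E'
from h import *
go(.486,-.1546,.0165,-.785)
E
```

```text
t23.70 tcp [ 0.4854 -0.1472  0.0451] jawyaw-0.776 tilt [ 0.0878 -0.0198 -0.9959] w0.0478 F [ 0.1  0.1 -1.3] q [-0.3   0.36 -0.37  0.75  0.01  2.05]
 twist 0.0047  shift before twist [0.031 0.143 0.017]  after [0.031 0.143 0.017]
```

>>> {"name": "move_arm", "arguments": {
  "increments": [
    {"grip":1,"linear":[0.025,0.04,0.015],"twist":0},
    {"grip":1,"linear":[0,0.05,0],"twist":0},
    {"grip":1,"linear":[0,0.03,0],"twist":0},
    {"grip":1,"linear":[0,0.012,0],"twist":0},
    {"grip":1,"linear":[0,0.01,0],"twist":0}
  ]
}}

```text
clock: 24.2
eef_pos: [0.489, -0.1525, 0.0179]
tool_rot: [0.248, -0.631, 0.67, -0.303]
ft_force: [-0.8, 0.4, 5.1]
grip_width: 0.0478
```

```bash
python3 - <<'E'
from h import *
go(.486,-.1546,.0165,-.785)
E
```

```text
t24.20 tcp [ 0.489  -0.1525  0.0179] jawyaw-0.772 tilt [ 0.0926 -0.0207 -0.9955] w0.0478 F [-0.8  0.4  5.1] q [-0.31  0.4  -0.39  0.68  0.01  2.03]
 twist 0.0065  shift before twist [ 0.018  0.006 -0.004]  after [ 0.018  0.006 -0.004]
```

>>> {"name": "move_arm", "arguments": {
  "increments": [
    {"grip":0.25,"linear":[0,0,0],"twist":0},
    {"grip":0.25,"linear":[0,0,0],"twist":0},
    {"grip":0.25,"linear":[0,0,0],"twist":0},
    {"grip":0.25,"linear":[0,-0.08,0],"twist":0},
    {"grip":0.25,"linear":[0,-0.15,0],"twist":0}
  ]
}}

```text
clock: 24.7
eef_pos: [0.483, -0.1513, 0.0627]
tool_rot: [0.249, -0.632, 0.669, -0.301]
ft_force: [-0.4, -0.2, 0.2]
grip_width: 0.0643
```

>>> {"name": "move_arm", "arguments": {
  "increments": [
    {"grip":0.25,"linear":[0,-0.2,0],"twist":0},
    {"grip":0.25,"linear":[0.1,-0.2,0],"twist":0},
    {"grip":0,"linear":[0.15,-0.05,-0.15],"twist":0},
    {"grip":0,"linear":[0.05,0,-0.2],"twist":0},
    {"grip":0,"linear":[0,0,0],"twist":0}
  ]
}}

```text
clock: 25.2
eef_pos: [0.3838, -0.1455, 0.1525]
tool_rot: [0.246, -0.629, 0.672, -0.304]
ft_force: [-0.1, -0.2, 0.2]
grip_width: 0.0853
```

```bash
python3 - <<'E'
from h import *
i,d,K,T=cam('wrist');np.savez("w12.npz",i=i,d=d,K=K,T=T);cv2.imwrite('pics/w12.png',i)
P=cloud(d,K,T)
rep("block",P,d,.608,-.154,.05,.085,.004);rep("cart",P,d,.484,-.085,.07,.025,.004);rep("gauge",P,d,.488,-.154,.036,.04,.004)
go(.398,.299,.15,-.785)
E
```

```text
block 7528 [ 0.5786 -0.1638  0.0503] ((603.0753173828125, -154.1753692626953), (108.87989807128906, 89.92637634277344), 0.30768269300460815)
cart 904 [ 0.4833 -0.0858  0.0702] ((483.81292724609375, -86.15200805664062), (20.617935180664062, 21.66564178466797), 40.02421188354492)
gauge 3007 [ 0.4871 -0.1526  0.037 ] ((487.41754150390625, -153.35305786132812), (49.084869384765625, 49.334510803222656), 52.76717758178711)
t25.25 tcp [ 0.3872 -0.147   0.1538] jawyaw-0.773 tilt [ 0.1038 -0.0265 -0.9942] w0.0851 F [ 0.2 -0.9  0.9] q [-0.37  0.04 -0.45  0.97  0.01  1.97]
 twist 0.0062  shift before twist [-1.639 -0.035 -1.513]  after [-1.62  -0.035 -1.533]
```

Gauge measures (0.487,−0.153) and cartridge (0.484,−0.086), 67 mm apart, both upright. The tool has slowly picked up a 0.1 rad tilt. For the adapter I'll turn the jaws along y so the tilt doesn't lean it.

>>> {"name": "move_arm", "arguments": {
  "increments": [
    {"grip":0,"linear":[0,-0.02,0],"twist":-0.07},
    {"grip":0,"linear":[0,-0.02,0],"twist":-0.07},
    {"grip":0,"linear":[0,-0.02,0],"twist":-0.07},
    {"grip":0,"linear":[0,0,0],"twist":-0.07},
    {"grip":0,"linear":[0,0,0],"twist":-0.07}
  ]
}}

```text
clock: 25.75
eef_pos: [0.3916, -0.1487, 0.1691]
tool_rot: [0.467, -0.474, 0.545, -0.51]
ft_force: [0.4, 0.2, 0.4]
grip_width: 0.0856
```

>>> {"name": "move_arm", "arguments": {
  "increments": [
    {"grip":0,"linear":[0,0,0],"twist":-0.07},
    {"grip":0,"linear":[0,0,0],"twist":-0.07},
    {"grip":0,"linear":[0,0,0],"twist":-0.07},
    {"grip":0,"linear":[0,0,0],"twist":-0.07},
    {"grip":0,"linear":[0,0,0],"twist":-0.07}
  ]
}}

```text
clock: 26.25
eef_pos: [0.3986, -0.1511, 0.1713]
tool_rot: [-0.631, 0.258, -0.345, 0.646]
ft_force: [-0.6, 0.2, 0.3]
grip_width: 0.0854
```

>>> {"name": "move_arm", "arguments": {
  "increments": [
    {"grip":0,"linear":[0,0,0],"twist":-0.07},
    {"grip":0,"linear":[0,0,0],"twist":-0.07},
    {"grip":0,"linear":[0,0,0],"twist":-0.07},
    {"grip":0,"linear":[0,0,0],"twist":-0.07},
    {"grip":0,"linear":[0,0,0],"twist":-0.07}
  ]
}}

```text
clock: 26.75
eef_pos: [0.4055, -0.1533, 0.1731]
tool_rot: [0.713, -0.007, 0.099, -0.694]
ft_force: [1.1, -0.5, -0.8]
grip_width: 0.0855
```

```bash
python3 - <<'E'
from h import *
go(.44,.2985,.17,1.45)
E
```

```text
t26.75 tcp [ 0.4055 -0.1533  0.1731] jawyaw1.419 tilt [ 0.1269 -0.0354 -0.9913] w0.0855 F [ 1.1 -0.5 -0.8] q [-0.37  0.05 -0.39  1.    0.01 -0.22]
 twist -0.0153  shift before twist [-0.166 -0.043  2.259]  after [-0.097 -0.043  2.263]
```

>>> {"name": "move_arm", "arguments": {
  "increments": [
    {"grip":0,"linear":[0,0,0.22],"twist":-0.015},
    {"grip":0,"linear":[-0.02,0,0.24],"twist":0},
    {"grip":0,"linear":[-0.02,0,0.24],"twist":0},
    {"grip":0,"linear":[-0.02,0,0.24],"twist":0},
    {"grip":0,"linear":[-0.02,0,0.24],"twist":0}
  ]
}}

```text
clock: 27.25
eef_pos: [0.43, 0.0831, 0.1691]
tool_rot: [0.714, 0.003, 0.097, -0.693]
ft_force: [1.5, -0.7, 0.7]
grip_width: 0.0854
```

>>> {"name": "move_arm", "arguments": {
  "increments": [
    {"grip":0,"linear":[-0.02,0,0.24],"twist":0},
    {"grip":0,"linear":[0,0,0.24],"twist":0},
    {"grip":0,"linear":[0,0,0.24],"twist":0},
    {"grip":0,"linear":[0,0,0.2],"twist":0},
    {"grip":0,"linear":[0,0,0.1],"twist":0}
  ]
}}

```text
clock: 27.75
eef_pos: [0.4584, 0.3006, 0.1661]
tool_rot: [0.712, 0.009, 0.098, -0.695]
ft_force: [0.3, -0.5, 0.5]
grip_width: 0.0851
```

```bash
python3 - <<'E'
from h import *
i,d,K,T=cam('wrist');np.savez("w13.npz",i=i,d=d,K=K,T=T);cv2.imwrite('pics/w13.png',i)
P=cloud(d,K,T)
rep("adapter",P,d,.398,.299,.048,.03,.004);rep("collar",P,d,.398,.299,.032,.03,.003);rep("pump",P,d,.6,.14,.055,.08,.004)
go(.398,.2985,.012,1.45)
E
```

```text
adapter 535 [0.3968 0.298  0.0483] ((397.19073486328125, 297.8703918457031), (18.442333221435547, 18.406482696533203), 47.84492111206055)
collar 724 [0.3959 0.2985 0.0323] ((397.139404296875, 297.8988952636719), (30.378952026367188, 29.688308715820312), 82.25178527832031)
pump 775 [0.5895 0.1592 0.0542] ((581.260009765625, 155.24658203125), (120.74787902832031, 52.11686706542969), 44.92739486694336)
t27.80 tcp [0.459  0.303  0.1661] jawyaw1.444 tilt [ 0.1499 -0.0309 -0.9882] w0.0853 F [1.9 2.3 1.6] q [ 0.65  0.3  -0.1   1.07 -0.12  0.77]
 twist -0.003  shift before twist [-0.414  0.716 -0.052]  after [-0.414  0.716 -0.049]
```

>>> {"name": "move_arm", "arguments": {
  "increments": [
    {"grip":0,"linear":[-0.1,0.14,-0.025],"twist":0},
    {"grip":0,"linear":[-0.1,0.14,-0.025],"twist":0},
    {"grip":0,"linear":[-0.1,0.14,0],"twist":0},
    {"grip":0,"linear":[-0.1,0.1,0],"twist":0},
    {"grip":0,"linear":[0,0.05,0],"twist":0}
  ]
}}

```text
clock: 28.3
eef_pos: [0.4022, 0.308, 0.0395]
tool_rot: [0.708, 0.014, 0.1, -0.699]
ft_force: [-0.1, -0.8, -0.4]
grip_width: 0.0853
```

```bash
python3 - <<'E'
from h import *
go(.400,.2979,.014,1.45)
E
```

```text
t28.30 tcp [0.4022 0.308  0.0395] jawyaw1.449 tilt [ 0.1605 -0.0222 -0.9868] w0.0853 F [-0.1 -0.8 -0.4] q [ 0.73  0.36 -0.4   0.71 -0.12  0.84]
 twist -0.0007  shift before twist [-0.025  0.125 -0.051]  after [-0.025  0.125 -0.051]
```

>>> {"name": "move_arm", "arguments": {
  "increments": [
    {"grip":0,"linear":[-0.012,0.06,-0.03],"twist":0},
    {"grip":0,"linear":[-0.012,0.05,-0.02],"twist":0},
    {"grip":0,"linear":[0,0.02,0],"twist":0},
    {"grip":1,"linear":[-0.002,0.004,0],"twist":0},
    {"grip":1,"linear":[-0.002,0.004,0],"twist":0}
  ]
}}

```text
clock: 28.8
eef_pos: [0.4067, 0.3012, 0.0112]
tool_rot: [0.706, 0.016, 0.103, -0.7]
ft_force: [-0.4, -0.0, 0.6]
grip_width: 0.0593
```

>>> {"name": "move_arm", "arguments": {
  "increments": [
    {"grip":1,"linear":[0,0,0],"twist":0},
    {"grip":1,"linear":[0,0,0],"twist":0},
    {"grip":1,"linear":[0,0,0],"twist":0},
    {"grip":1,"linear":[0,-0.05,0],"twist":0},
    {"grip":1,"linear":[0,-0.1,0],"twist":0}
  ]
}}

```text
clock: 29.3
eef_pos: [0.4017, 0.3015, 0.0416]
tool_rot: [0.707, 0.016, 0.102, -0.7]
ft_force: [-0.2, 0.0, -0.8]
grip_width: 0.029
```

```bash
python3 - <<'E'
from h import *
i,d,K,T=cam('wrist');np.savez("w14.npz",i=i,d=d,K=K,T=T);cv2.imwrite('pics/w14.png',i)
go(.50,.0,.15,1.5)
E
```

```text
t29.35 tcp [0.4032 0.3031 0.0452] jawyaw1.448 tilt [ 0.1695 -0.0165 -0.9854] w0.0285 F [ 0.2 -0.5  0.4] q [ 0.72  0.34 -0.41  0.7  -0.12  0.84]
 twist -0.026  shift before twist [ 0.747 -0.409 -1.443]  after [ 0.671 -0.409 -1.48 ]
```

View pics/w14.png

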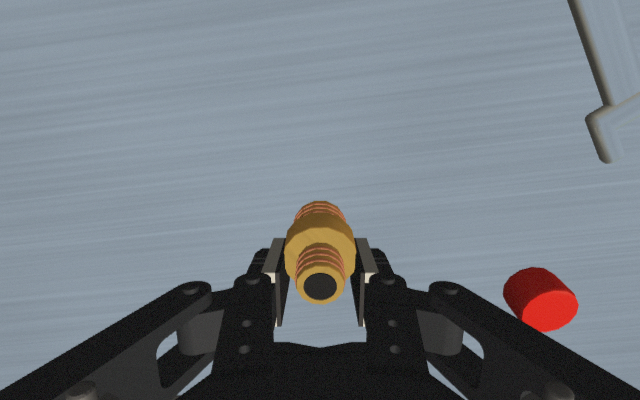

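Wrist view: the adapter is held centred between the pads, top at (320,287).

>>> {"name": "move_arm", "arguments": {
  "increments": [
    {"grip":1,"linear":[0.03,-0.15,-0.1],"twist":-0.01},
    {"grip":1,"linear":[0.06,-0.12,-0.19],"twist":-0.01},
    {"grip":1,"linear":[0.08,-0.08,-0.2],"twist":0},
    {"grip":1,"linear":[0.08,-0.06,-0.2],"twist":0},
    {"grip":1,"linear":[0.1,-0.02,-0.2],"twist":0}
  ]
}}

```text
clock: 29.85
eef_pos: [0.4424, 0.1221, 0.1473]
tool_rot: [0.706, 0.038, 0.086, -0.702]
ft_force: [1.5, 1.0, -0.8]
grip_width: 0.0286
```

```bash
python3 - <<'E'
from h import *
i,d,K,T=cam('wrist');P=cloud(d,K,T)
p=T@np.linalg.inv(np.array(bot.camera_params("wrist")["T_tool_cam"]));c=p[:3,3];print(c)
hs=cv2.cvtColor(i,cv2.COLOR_BGR2HSV);m=(hs[...,1]>100)&(hs[...,0]>8)&(hs[...,0]<28)&(np.linalg.norm(P-c,axis=-1)<.07)
q=(P-c)[m];zt=np.percentile(q[:,2],98);print("n",len(q),"zmax",zt.round(4))
for a in np.arange(zt-.03,zt+.002,.004):
    r=q[abs(q[:,2]-a)<.002]; 
    if len(r)>5: print(round(a,3),len(r),r.min(0).round(4),r.max(0).round(4))
rep("pump",P,d,.6,.14,.055,.08,.004)
go(.6045,-.0065,.15,np.pi/2)
E
```

```text
[0.44237189 0.12214223 0.14730551]
n 5003 zmax 0.0362
0.006 123 [-0.0256 -0.0124  0.0044] [0.0098 0.0165 0.0082]
0.01 273 [-0.026  -0.0144  0.0082] [-0.0107  0.0162  0.0121]
0.014 315 [-0.0262 -0.0129  0.0122] [0.0032 0.0159 0.0161]
0.018 1736 [-0.0262 -0.0139  0.0162] [0.0011 0.0158 0.0202]
0.022 411 [-0.0258 -0.0136  0.0202] [-0.0007  0.0153  0.0242]
0.026 269 [-0.0202 -0.0143  0.0242] [-0.0106  0.0101  0.0282]
0.03 313 [-0.0203 -0.0139  0.0282] [-0.0079  0.0101  0.0321]
0.034 985 [-0.0203 -0.0084  0.0322] [-0.0018  0.0101  0.0362]
pump 979 [0.5696 0.115  0.0552] ((581.0089721679688, 120.01106262207031), (46.306095123291016, 61.62069320678711), 86.19219970703125)
t29.90 tcp [0.4456 0.1158 0.1487] jawyaw1.494 tilt [ 0.1789 -0.0177 -0.9837] w0.0293 F [ 2.5 -4.5 -0.5] q [ 0.3   0.1  -0.41  0.89 -0.07  0.37]
 twist -0.0383  shift before twist [ 0.826  0.146 -0.549]  after [ 0.782  0.146 -0.611]
```

>>> {"name": "move_arm", "arguments": {
  "increments": [
    {"grip":1,"linear":[0.16,0.03,-0.12],"twist":-0.02},
    {"grip":1,"linear":[0.17,0.03,-0.12],"twist":-0.02},
    {"grip":1,"linear":[0.17,0.03,-0.12],"twist":0},
    {"grip":1,"linear":[0.17,0.03,-0.12],"twist":0},
    {"grip":1,"linear":[0.1,0.03,-0.06],"twist":0}
  ]
}}

```text
clock: 30.4
eef_pos: [0.6035, -0.0012, 0.1515]
tool_rot: [0.71, 0.067, 0.064, -0.698]
ft_force: [-0.1, 0.4, -0.6]
grip_width: 0.0282
```

```bash
python3 - <<'E'
from h import *
i,d,K,T=cam('wrist');np.savez("w15.npz",i=i,d=d,K=K,T=T);P=cloud(d,K,T)
rep("pump",P,d,.6,.14,.055,.075,.003);rep("block",P,d,.608,-.154,.05,.085,.003)
go(.6135,-.0075,.0135,np.pi/2)
E
```

```text
pump 5328 [0.5853 0.1308 0.0548] ((596.4483642578125, 139.61257934570312), (90.00320434570312, 88.0774154663086), 85.82415771484375)
block 10407 [ 0.5911 -0.1438  0.0504] ((607.7852172851562, -154.37026977539062), (110.214111328125, 92.41177368164062), 0.1811710149049759)
t30.45 tcp [ 0.606  -0.0026  0.151 ] jawyaw1.572 tilt [ 0.1863 -0.0177 -0.9823] w0.0284 F [ 5.  -2.3 -0.6] q [ 0.    0.35 -0.07  0.96 -0.02  0.  ]
 twist 0.0007  shift before twist [-0.092  0.683 -0.012]  after [-0.092  0.683 -0.012]
```

>>> {"name": "move_arm", "arguments": {
  "increments": [
    {"grip":1,"linear":[-0.02,0.12,-0.01],"twist":0},
    {"grip":1,"linear":[-0.02,0.15,0],"twist":0},
    {"grip":1,"linear":[-0.02,0.15,0],"twist":0},
    {"grip":1,"linear":[-0.02,0.12,0],"twist":0},
    {"grip":1,"linear":[0,0.04,0],"twist":0}
  ]
}}

```text
clock: 30.95
eef_pos: [0.6158, -0.007, 0.0328]
tool_rot: [0.71, 0.068, 0.068, -0.697]
ft_force: [-0.3, -0.6, -1.6]
grip_width: 0.0282
```

```bash
python3 - <<'E'
from h import *
go(.6135,-.0075,.0135,np.pi/2)
E
```

```text
t30.95 tcp [ 0.6158 -0.007   0.0328] jawyaw1.569 tilt [ 0.1926 -0.0178 -0.9811] w0.0282 F [-0.3 -0.6 -1.6] q [-0.    0.49 -0.21  0.68 -0.02 -0.  ]
 twist -0.0008  shift before twist [-0.03   0.093 -0.001]  after [-0.03   0.093 -0.001]
```

>>> {"name": "move_arm", "arguments": {
  "increments": [
    {"grip":1,"linear":[-0.015,0.03,0],"twist":0},
    {"grip":1,"linear":[-0.015,0.03,0],"twist":0},
    {"grip":1,"linear":[-0.005,0.02,0],"twist":0},
    {"grip":1,"linear":[-0.002,0.01,0],"twist":0},
    {"grip":1,"linear":[0,0.008,0],"twist":0}
  ]
}}

```text
clock: 31.45
eef_pos: [0.6135, -0.0063, 0.0134]
tool_rot: [0.71, 0.07, 0.069, -0.697]
ft_force: [-0.7, -0.2, -1.1]
grip_width: 0.0287
```

```bash
python3 - <<'E'
from h import *
go(.6135,-.0075,.0135,np.pi/2)
i,d,K,T=cam('wrist');P=cloud(d,K,T)
rep("adtop",P,d,.602,-.0065,.048,.025,.004);rep("collar",P,d,.602,-.0065,.032,.025,.003)
E
```

```text
t31.45 tcp [ 0.6135 -0.0063  0.0134] jawyaw1.570 tilt [ 0.196  -0.0175 -0.9804] w0.0287 F [-0.7 -0.2 -1.1] q [-0.    0.51 -0.24  0.63 -0.02 -0.  ]
 twist -0.0003  shift before twist [ 0.    -0.001 -0.006]  after [ 0.    -0.001 -0.006]
adtop 2909 [ 0.6012 -0.0054  0.0485] ((606.1080322265625, -6.563777923583984), (27.24970817565918, 47.079681396484375), 0.3590089678764343)
collar 2441 [ 0.5974 -0.0062  0.0323] ((607.3773803710938, -5.0420074462890625), (39.453765869140625, 41.98713302612305), 38.62797546386719)
```

>>> {"name": "move_arm", "arguments": {
  "increments": [
    {"grip":1,"linear":[-0.002,0.012,0],"twist":0},
    {"grip":1,"linear":[-0.002,0.01,0],"twist":0},
    {"grip":0,"linear":[0,0,0],"twist":0},
    {"grip":0,"linear":[0,0,0],"twist":0},
    {"grip":0,"linear":[0,0,0],"twist":0}
  ]
}}

```text
clock: 32.0
eef_pos: [0.6168, -0.0065, 0.0156]
tool_rot: [0.71, 0.073, 0.072, -0.697]
ft_force: [0.5, 0.4, 0.8]
grip_width: 0.0711
```

```bash
python3 - <<'E'
from h import *
go(.6135,-.0075,.16,np.pi/2)
E
```

```text
t32.00 tcp [ 0.6168 -0.0065  0.0156] jawyaw1.570 tilt [ 0.2048 -0.0174 -0.9787] w0.0711 F [0.5 0.4 0.8] q [-0.    0.51 -0.24  0.62 -0.02 -0.  ]
 twist -0.0004  shift before twist [ 0.132 -0.71  -0.018]  after [ 0.132 -0.71  -0.018]
```

>>> {"name": "move_arm", "arguments": {
  "increments": [
    {"grip":0,"linear":[0,0,0],"twist":0},
    {"grip":0,"linear":[0,-0.1,0],"twist":0},
    {"grip":0,"linear":[0.02,-0.2,0],"twist":0},
    {"grip":0,"linear":[0.02,-0.2,0],"twist":0},
    {"grip":0,"linear":[0,-0.2,0],"twist":0}
  ]
}}

```text
clock: 32.5
eef_pos: [0.591, -0.0041, 0.1493]
tool_rot: [0.71, 0.067, 0.067, -0.698]
ft_force: [0.8, 0.8, 0.5]
grip_width: 0.0852
```

>>> {"name": "move_arm", "arguments": {
  "increments": [
    {"grip":0,"linear":[-0.2,-0.1,0],"twist":0},
    {"grip":0,"linear":[-0.2,-0.1,0],"twist":0},
    {"grip":0,"linear":[-0.2,0,0],"twist":0},
    {"grip":0,"linear":[-0.2,0,0],"twist":0},
    {"grip":0,"linear":[0,0,0],"twist":0}
  ]
}}

```text
clock: 33.0
eef_pos: [0.426, -0.0037, 0.1644]
tool_rot: [0.71, 0.073, 0.072, -0.697]
ft_force: [-0.3, 0.3, -0.1]
grip_width: 0.0854
```

```bash
python3 - <<'E'
from h import *
for n in("wrist","top"):
    i,d,K,T=cam(n);np.savez(n+"_f.npz",i=i,d=d,K=K,T=T);cv2.imwrite(f'pics/{n}_f.png',i);P=cloud(d,K,T);print(n)
    for k,x,y,h,r in[("block",.608,-.154,.05,.085),("pump",.597,.14,.055,.075),("gauge",.487,-.153,.036,.04),("cart",.484,-.086,.07,.022),("coil",.61,-.155,.096,.045),("nut",.609,-.156,.114,.025),("adapter",.602,-.006,.048,.02),("collar",.602,-.006,.032,.025)]: rep(k,P,d,x,y,h,r,.004)
a=cv2.resize(cv2.imread("pics/top_f.png")[120:230,225:405],(800,489));cv2.imwrite("pics/fin.png",a)
go()
E
```

```text
wrist
block 791 [ 0.5855 -0.143   0.05  ] ((585.1746826171875, -139.50076293945312), (130.7310791015625, 56.33715057373047), 48.667903900146484)
pump 489 [0.5885 0.1209 0.0541] ((580.2178344726562, 129.5884246826172), (47.71965408325195, 118.49147033691406), 33.512001037597656)
gauge 2068 [ 0.4858 -0.1519  0.0371] ((487.48907470703125, -153.04586791992188), (49.098915100097656, 48.88077926635742), 53.141265869140625)
cart 504 [ 0.4825 -0.0847  0.0702] ((483.521240234375, -85.39797973632812), (20.50774383544922, 20.416194915771484), 43.65708923339844)
coil 0  
nut 177 [ 0.6069 -0.1655  0.1143] ((608.3602905273438, -166.03070068359375), (9.900991439819336, 26.72235679626465), 88.86463165283203)
adapter 218 [ 0.6025 -0.007   0.0481] ((604.252197265625, -6.820064544677734), (17.821178436279297, 17.516399383544922), 36.57606506347656)
collar 336 [ 0.5984 -0.0066  0.0321] ((602.1570434570312, -6.836919784545898), (30.466840744018555, 27.018712997436523), 86.21512603759766)
top
block 702 [ 0.6035 -0.1505  0.0508] ((608.4153442382812, -152.83265686035156), (112.68870544433594, 90.91706085205
[... 477 characters left out ...]
3046875, -153.94403076171875), (34.094886779785156, 56.757774353027344), 89.22203063964844)
nut 77 [ 0.612  -0.1537  0.1147] ((612.20068359375, -154.65869140625), (27.869564056396484, 28.51938247680664), 82.554931640625)
adapter 21 [ 0.6069 -0.0051  0.0483] ((605.9668579101562, -4.99212646484375), (16.181623458862305, 14.422781944274902), 47.67591857910156)
collar 39 [ 0.6043 -0.0063  0.033 ] ((606.6026611328125, -5.566180229187012), (29.29296112060547, 27.45060157775879), 88.64140319824219)
t33.10 tcp [ 0.4327 -0.0037  0.1674] jawyaw1.569 tilt [ 0.2134 -0.0175 -0.9768] w0.0853 F [1.8 0.  0.7] q [ 0.   -0.01 -0.48  0.88 -0.02  0.  ]
 twist 0.0  shift before twist [0. 0. 0.]  after [0. 0. 0.]
```

View pics/fin.png

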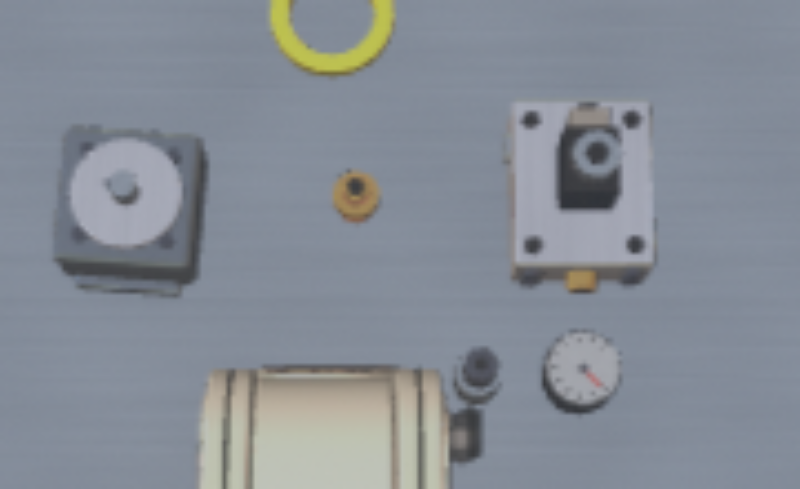

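The final top view shows everything standing in place: nut at (597,153) on the coil and block, adapter at (355,190) midway, gauge at (582,370) before the port, cartridge at (478,372) to its left. The arm is clear of everything, so I'm handing in.

```bash
python3 -c "
from h import *
print(bot.job_done())"
```

```text
the job is handed in; nothing more can be done
None
```

I placed all five parts and handed the job in at about 33 s of the 131 s allowed; no verdict is reported.

These are the last camera checks, from depth measurements good to a few mm:

| Part | Measured | Allowed |
|---|---|---|
| Coil | about 3–4 mm from the block centre, under 0.02 rad off square | 12 mm, 0.2 rad |
| Nut | about 1–3 mm from the coil centre, flat | 10 mm |
| Gauge | 120 mm before the block centre (about 28 mm gap to the port), about 2 mm off the axis | 107–137 mm, 15 mm |
| Cartridge | 68 mm left of the gauge, 124 mm before the block centre | 55–85 mm, 102–142 mm |
| Adapter | about 147 mm from both block and pump, about 4–5 mm off the block's centre line | 132–168 mm, 20 mm |

At hand-in all parts were upright and the gripper was clear of everything.

- **Cartridge grasp:** the first grasp was about 15 mm off-centre because the arm drifted while the fingers closed. I released it, measured again and regrasped.
- **Tool tilt:** the tool crept to about 0.2 rad of tilt by the end, and the moves offered no way to correct it. The parts were level when held, by the checks I made, and stood upright once released.
- **Camera disagreement:** the top and wrist cameras differ by 2–4 mm in places, well inside the tolerances.
- **Forces:** wrist force readings peaked at about 27 N, with the limit at 120 N.

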